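Tamp the heaped potatoes level in the buffet pan

TASK

Take the tamper and press the heaped potatoes down in the pan on the scale until all six lie level on its floor, bed them with one steady push of about 15 N held for a second, then stand the tamper upright back in its tray. Touch the potatoes only with the tamper and press straight and gently: the scale and the potatoes must never take more than 25 N. Leave the bowl, the jar and the spoon where they are.

Things in the scene. Friction and masses are not known exactly. Their poses are not given: they have to be found in the camera images.
- potato1: smooth oiled small potato, rigid, a rounded barrel 30 to 34 mm thick (they differ) and about 66 mm long, about 40 g; origin at its centre, its length along its own x. At the start it lies on the floor of the pan.
- potato2: smooth oiled small potato, rigid, a rounded barrel 30 to 34 mm thick (they differ) and about 66 mm long, about 40 g; origin at its centre, its length along its own x. At the start it lies on the floor of the pan.
- potato3: smooth oiled small potato, rigid, a rounded barrel 30 to 34 mm thick (they differ) and about 66 mm long, about 40 g; origin at its centre, its length along its own x. At the start it lies on the floor of the pan.
- potato4: smooth oiled small potato, rigid, a rounded barrel 30 to 34 mm thick (they differ) and about 66 mm long, about 40 g; origin at its centre, its length along its own x. At the start it lies on the floor of the pan.
- potato5: smooth oiled small potato, rigid, a rounded barrel 30 to 34 mm thick (they differ) and about 66 mm long, about 40 g; origin at its centre, its length along its own x. At the start it is perched on top of two others, straddling the gap between them.
- potato6: smooth oiled small potato, rigid, a rounded barrel 30 to 34 mm thick (they differ) and about 66 mm long, about 40 g; origin at its centre, its length along its own x. At the start it is perched on top of two others, straddling the gap between them.
- pan_floor (a point): centre of the inner floor of the steel pan: 80 (its x) by 205 mm (its y) inside, 40 deep, walls 4 mm with a 10 mm outward lip; z up. Six potatoes lie across it in a row along its y: four on the floor, from the -y end wall to the divider, two perched on top, the heap's top about 50 mm above the floor. Level means all six on the floor, tops 30 to 34 mm above it. The pan sinks a little when pressed.
- pan (a joint): how far the scale's platform, and the pan with it, has sunk, in m: 0 unloaded (as at the start), then 1 mm for every 16 N of push after the first 0.8 N (0.9 mm at 15 N, 1.5 mm at 25 N, its limit; stop at 4 mm).
- divider (a joint): how far the pan's divider has slid, in m, towards the pan's +y end (0 at start, 29 mm at most): a 3 mm aluminium plate across the pan, 37 mm high, with a small flange. It is stiff (about 2 N) and stays where pushed: a perched potato pressed straight down wedges its neighbours apart, shoving the divider along, and so goes down. Pressing one may lift the other.
- divider_top (a point): middle of the divider's top edge.
- scale: low grey spring scale, 110 mm (x) by 210 mm (y), standing fast on the table; origin under its centre. The pan stands centred on it with the same axes, the pan's inner floor 62 mm above the table when unloaded.
- tamper: hand tamper standing upright: flat steel plate 58 mm (x) by 66 mm (y) by 8 mm, a round 16 mm stem up to 60 mm, then an upright wooden grip 24 mm (x) by 34 mm (y) from 60 to 132 mm height; 0.3 kg; origin at the centre of the plate's underside, z up along the grip.
- tray_mid (a point): centre of the inner floor of the tamper's shallow steel tray, 148 mm square outside, walls 4 mm thick and 12 mm high, floor 4 mm thick, fast on the table; the tamper stands in it at the start.
- bowl: steel bowl, 130 mm wide and 55 mm high, a bystander; origin under its centre.
- jar: amber glass jar, 64 mm wide and 100 mm high, a bystander; origin under its centre.
- spoon: black serving spoon 240 mm long lying on the table, a bystander; origin near its middle.

How it is judged:
By the outcome, as a careful person would: the job done as asked, in the order asked, and still so for the second after the job is handed in, with the robot touching nothing.
It also fails if it takes over 72 s, if anything falls off the work surface, if the arm or the gripper's body presses on something with over 40 N, if the wrist force passes 120 N, or if a joint passes its speed limit or range.

ROBOT

A 6-joint arm with a two-finger parallel gripper is mounted at the origin on the work surface. World frame = base frame: x ahead of the robot, y to its left, z up, the work surface at z = 0. Lengths are in mm, angles in rad, forces in N, time in s.
With the tool pointing down it reaches from about 350 to 875 mm from the base axis. Payload 4.2 kg.
Tool frame: the origin (TCP) lies midway between the tips of the shut fingers; the grasp point (between the pads) lies env.hold_point_z behind it (env.hold_point_z is the distance from the TCP to the grasp point, in mm); x points along the fingers, y is the direction in which the jaws open and shut, and the axes are right-handed (so a half turn about x gives the same grasp; the last joint's range is limited). The gripper opens to 85 mm and grips with 20 to 120 N. Pads are 22 mm wide; open, the fingers measure 114 mm over their backs; the gripper's body (76 mm by 85 mm) begins 54 mm behind the grasp point. The pads swing forward as they close: fully open they stand 13 mm farther back than shut.
Start: joints at [-0.961, 0.385, 0.008, 0, -1.194, -0.259], TCP at [214.795, -586.909, 192.712] pointing down, gripper open.
Joint ranges: [-3.14, 3.14], [-1.21, 2.06], [-1.07, 1.41], [-3.16, 2.05], [-2.99, -0.16], [-3.1, 3.1]. Speed limits (rad/s): [2.79, 2.79, 3.14, 3.14, 3.14, 3.14].

INTERFACE

Orientations are given as a 3x3 rotation matrix whose columns are the frame's x, y, z axes.
In Python, from workcell import env, get_image, spot_in gives the robot as it stands. The module is installed in compiled form; this text tells all that it offers.
- The arm moves only by the tool step_arm, never from a script. Its argument "increments" is a list of rows, each an object with "delta_rot": the turn, a rotation vector about the tool's x, y, z in degrees, a list of three; "slide": the shift along the tool's x, y, z in m, a list of three; "claw": the finger opening in m, from 0 to 0.0854. In form: [{"delta_rot": [ax, ay, az], "slide": [dx, dy, dz], "claw": claw}, ...]. A call has 1 to 8 rows; each row is the pose to reach, as a shift and turn from the pose commanded when the call began, along the tool's axes at that moment; what a row does not reach only later rows make up. A row lasts 1/12 s, in which the tool goes at most 41.7 mm and 7.16 degrees, less where a joint would pass 70% of its speed; a pose out of reach is approached as far as the arm can. A call with a gripper value outside its range is refused whole. The fingers move at their own pace and stop on an object; "newtons" is the grip in N (left out, the last holds). Time passes only in rows, so rows that repeat a pose let the fingers close. It gives the time, the measured TCP pose, the force and the opening at its end, in the units of the state.
- env.get_state(): the state, without advancing time (a new reading comes with each control period).
- get_image(name): name is "side" or "top" or "wrist"; returns a dict with "pixels" (420x560x3 uint8, red, green, blue), "z_map" (420x560 float32, mm along the optical axis (not along the pixel's ray), 0 where there is no reading), "intrinsics" (3x3 intrinsics, pixels), "origin" and "orientation" of the camera in the world. Camera axes: x right, y down, z forward; pixel columns grow to the right and rows downward; lengths in mm; the calibration is good to about 2 mm. A picture is of the moment at which its call begins.
- env.close_job(): hands the job in, once; it reports no verdict.
Trained networks look in a picture, given as the dict that the camera call returned (one of the last four; its "shot" number tells which), for a name from the list of things; names that differ only in an ending like _2 or _b are one class to them, and where a whole thing is asked for, a point or a joint stands for the part that bears it (a point fixed in the world has none). Each returns a list of dicts, best first, with "score" (0 to 1); they miss things now and then, are a little off and sometimes report something else, mostly with a low value. They report only what shows in the picture. A call takes as long as a camera call.
- spot_in(picture, name): "xy" ([column, row] in pixels, amid what is visible of it).
The state is a dict: "time_s": time; "joint_pos": joint angles; "qd": joint speeds; "effort": joint torques, N m; "position": TCP position; "tcp_rot": TCP orientation; "wrist_force": force on the tool from outside, world axes, zero at the start; "ft_torque": the same for the moment, N m; "width": finger opening in mm.
Only numpy, scipy, OpenCV 4.12 (cv2) and the standard library are available. Lean on these libraries where they do the work, as an engineer would, in place of code of your own. Each camera call takes 0.05 s, during which the arm holds its last target. There are 200 camera calls.

## Working session

There is one attempt and no reset: what is moved stays moved. The work goes in short steps, Python scripts to look and compute and a tool call to move; the robot and the scene stay as the last step left them, time stands still between calls to the robot, and variables do not carry over. Pictures are saved under pics/ and viewed, about 8 in all and at most 12, crops included, and the job is handed in when it is done.

Besides the shell and the picture viewer there is one more tool, called after "Request:" as a command line: name --argument value ..., lists and objects as JSON in quotes. step_arm: Moves the arm, as the interface text tells. Its arguments: {"type":"object","properties":{"increments":{"type":"array"},"newtons":{"type":"number"}},"required":["increments"]}

```bash
mkdir -p pics
cat > h.py <<'E'
import numpy as np, cv2
from workcell import env, get_image, spot_in
def cloud(p):
    K=np.array(p["intrinsics"]);z=p["z_map"];v,u=np.mgrid[:z.shape[0],:z.shape[1]]
    c=np.stack([(u-K[0,2])/K[0,0]*z,(v-K[1,2])/K[1,1]*z,z],-1)
    w=c@np.array(p["orientation"]).T+np.array(p["origin"]); w[z==0]=np.nan
    return w
def save(p,n): cv2.imwrite(f"pics/{n}.png",p["pixels"][:,:,::-1])
E
python3 - <<'E'
from h import *
np.set_printoptions(precision=1,suppress=True)
print(env.hold_point_z, env.get_state())
ims=[]
for n in("side","top"):
    p=get_image(n);ims.append(p["pixels"]);w=cloud(p);np.save(n+".npy",w)
    print(n,p["origin"],np.array(p["orientation"]).tolist())
    for t in("potato1","pan","divider_top","scale","tamper","tray_mid","bowl","jar","spoon"):
        for r in spot_in(p,t)[:6]:
            c,q=map(int,r["xy"]);print(t,round(r["score"],2),c,q,w[q,c])
for n,i in zip(("side0","top0"),ims): cv2.imwrite(f"pics/{n}.png",i[:,:,::-1])
E
```

```text
18.700000000000003 {'time_s': 0.0, 'joint_pos': array([-1. ,  0.4,  0. , -0. , -1.2, -0.3]), 'qd': array([ 0., -0.,  0.,  0., -0.,  0.]), 'effort': array([  0. , -39.2,  18.8,   4.2,  -0. ,  -0. ]), 'position': array([ 214.5, -586.3,  191.6]), 'tcp_rot': array([[-0. , -0.3,  0.9],
       [ 0. ,  0.9,  0.3],
       [-1. ,  0. , -0. ]]), 'wrist_force': array([-0.6,  0.1,  0.3]), 'ft_torque': array([-0.1,  0. ,  0. ]), 'width': 85.25514260924267}
side [ 488.8  747.1 1081.3] [[-0.9815158903066376, -0.15963667307082108, 0.10555893939618921], [-0.19085261051984012, 0.7755095781308727, -0.6017974537043489], [0.014206974812772638, -0.6108199627043599, -0.791642049810717]]
potato1 0.72 322 177 [ 506.2 -131.4  111. ]
potato1 0.59 315 159 [ 537.  -212.5   97.8]
potato1 0.43 317 150 [ 536.5 -258.6   91.6]
potato1 0.2 307 282 [499.1 177.1  34.6]
pan 0.59 328 180 [ 487.5 -134.5   98.5]
divider_top 0.57 323 190 [497.2 -93.8  97.7]
divider_top 0.28 225 205 [785.1 -47.3  11. ]
scale 0.55 318 190 [511.4 -88.  101.1]
tamper 0.78 305 282 [504.3 179.4  36.8]
tamper 0.2 317 176 [ 521.2 -133.5  109.6]
tray
[... 516 characters left out ...]
3 260 [ 511.3 -138.2  113.8]
potato1 0.7 368 252 [ 531.6 -219.   109.2]
potato1 0.59 345 260 [ 512.5 -169.3   94. ]
potato1 0.55 320 262 [ 506.6 -111.6   92.5]
potato1 0.54 353 253 [ 529.2 -188.2   92.2]
pan 0.62 342 266 [ 498.7 -163.3   88.5]
pan 0.26 315 268 [492.5 -99.4  99.7]
divider_top 0.75 312 262 [505.9 -92.2 100.7]
divider_top 0.75 334 260 [ 511.3 -140.   117. ]
scale 0.81 339 271 [ 487.1 -154.   101.8]
tamper 0.61 199 257 [509.8 158.9 137.2]
tamper 0.3 313 262 [506.  -94.5 100.4]
tamper 0.29 336 262 [ 507.  -145.   114.2]
tray_mid 0.79 201 247 [538.1 177.1  12.2]
tray_mid 0.68 285 152 [791.8 -27.9   8.1]
jar 0.94 105 210 [612.7 386.6  99.4]
spoon 0.83 439 241 [ 569.  -425.6   11.9]
```

Run:
```python
import cv2,numpy as np
t=cv2.imread("pics/top0.png");s=cv2.imread("pics/side0.png")
a=cv2.resize(t[180:340,150:450],None,fx=2.6,fy=2.6,interpolation=cv2.INTER_CUBIC)
cv2.imwrite("pics/topc.png",a)
cv2.imwrite("pics/sidec.png",cv2.resize(s[120:320,200:400],None,fx=3,fy=3,interpolation=cv2.INTER_CUBIC))
```

```text
(no output)
```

View pics/topc.png

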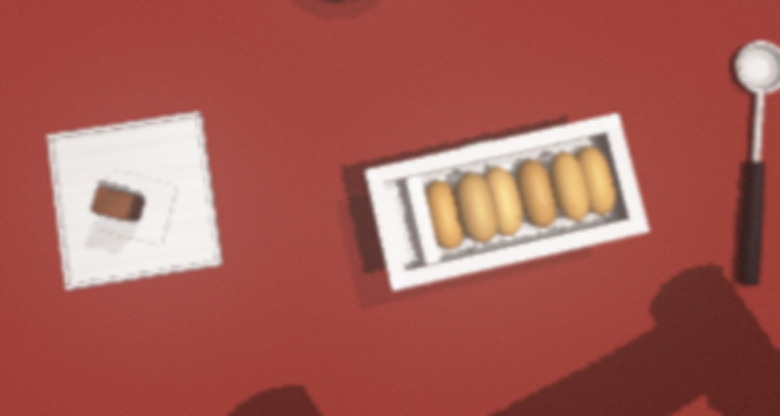

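View pics/sidec.png

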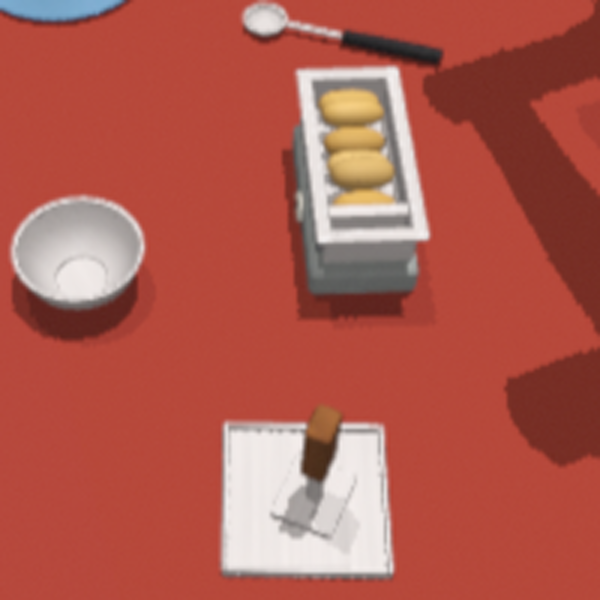

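```bash
cat >> h.py <<'E'
def rect(pts):
    r=cv2.minAreaRect(pts[:,:2].astype(np.float32)); return [np.round(x,1) for x in r], len(pts)
E
python3 - <<'E'
from h import *
np.set_printoptions(precision=1,suppress=True)
for n in("top","side"):
    w=np.load(n+".npy"); im=cv2.imread(f"pics/{n}0.png"); P=w.reshape(-1,3);C=im.reshape(-1,3).astype(int)
    sat=C.max(1)-C.min(1)
    def sel(x0,x1,y0,y1,z0,z1,m=True): return (P[:,0]>x0)&(P[:,0]<x1)&(P[:,1]>y0)&(P[:,1]<y1)&(P[:,2]>z0)&(P[:,2]<z1)&m
    s=sel(400,620,-330,0,90,112,sat<60); print(n,"pan rim",rect(P[s]),np.median(P[s],0))
    s=sel(440,580,80,260,126,150); print("grip top",rect(P[s]),np.median(P[s],0),P[s].mean(0))
    s=sel(430,620,60,270,-5,22,sat<60); print("tray",rect(P[s]),np.percentile(P[s][:,2],[5,25,50,75,95]))
    s=sel(440,580,80,260,8.5,14,sat<60)&(abs(P[:,0]-525)<50)&(abs(P[:,1]-180)<50); print("plate",rect(P[s]))
    s=sel(430,590,-300,-60,60,130,sat>60);A=P[s]
    # potatoes profile
    for y in range(-280,-70,10):
        b=A[abs(A[:,1]-y)<5]
        if len(b)>3: print(y,len(b),np.round(b[:,2].max(),0),end=" | ")
    print()
E
```

```text
top pan rim ([array([ 520.2, -166.1]), array([106.1, 232. ]), np.float64(14.1)], 1900) [ 515.  -151.4  102.5]
grip top ([array([508. , 174.4]), array([34.3, 23.7]), np.float64(77.5)], 174) [507.5 173.1 136.2] [507.9 173.1 136. ]
tray ([array([515.6, 177.9]), array([153.5, 154.8]), np.float64(10.4)], 3504) [ 1.3  3.7  5.3  8.4 14. ]
plate ([array([529.8, 182.4]), array([91.4, 96.2]), np.float64(77.5)], 357)
-270 11 85.0 | -260 67 95.0 | -250 101 97.0 | -240 88 108.0 | -230 86 111.0 | -220 108 111.0 | -210 105 109.0 | -200 96 98.0 | -190 103 97.0 | -180 75 96.0 | -170 97 96.0 | -160 97 109.0 | -150 89 115.0 | -140 105 118.0 | -130 110 116.0 | -120 87 107.0 | -110 98 99.0 | -100 39 94.0 | 
side pan rim ([array([ 517.3, -169. ]), array([106.9, 239.6]), np.float64(14.0)], 904) [ 509.5 -141.1  100.1]
grip top ([array([505.4, 173.7]), array([32.6, 23.9]), np.float64(77.4)], 123) [505.5 175.7 134.1] [505.4 175.4 133.6]
tray ([array([512. , 171.4]), array([151.2, 159.4]), np.float64(11.0)], 2610) [-0.7  1.8  3.8  7.5 12.3]
plate ([array([506.6, 180.1]), array([79.9, 58. ]), np.float64(77.4)], 286)
-270 6 85.0 | -260 18 92.0 | -250 33 95.0 | -240 15 103.0 | -230 26 109.0 | -220 64 109.0 | -210 67 109.0 | -200 41 104.0 | -190 67 98.0 | -180 35 90.0 | -170 25 95.0 | -160 14 95.0 | -150 16 114.0 | -140 59 115.0 | -130 87 116.0 | -120 51 111.0 | -110 30 95.0 |
```

```bash
cat >> h.py <<'E'
from scipy.spatial.transform import Rotation as Ro
def go(x,y,z,a):
    """tool-frame slide (m) and rotvec (deg) to bring the TCP to x,y,z mm, pointing down, jaws along a deg"""
    s=env.get_state();R=np.array(s["tcp_rot"]);c,n=np.cos(np.radians(a)),np.sin(np.radians(a))
    T=np.array([[0,0,-1.],[c,n,0],[n,-c,0]]).T
    print("t",s["time_s"],"tcp",np.round(s["position"],1),"F",np.round(s["wrist_force"],2),"M",np.round(s["ft_torque"],2),"w",round(s["width"],1),"yaw",round(np.degrees(np.arctan2(R[1,1],R[0,1])),2),"tilt",np.round(R[:2,0],4))
    print("slide",np.round(R.T@(np.array([x,y,z])-s["position"])/1000,4),"rot",np.round(np.degrees(Ro.from_matrix(R.T@T).as_rotvec()),2))
E
python3 -c "
from h import *
go(507,174,220,77.5)"
```

```text
t 1.0 tcp [ 214.8 -586.9  192.7] F [-0.02  0.34  0.26] M [-0.03  0.03  0.09] w 85.3 yaw 110.1 tilt [0. 0.]
slide [-0.0273  0.6142  0.5359] rot [32.6  0.  -0. ]
```

Request:
step_arm --increments '[{"delta_rot": [0,0,0],"slide": [-0.027,0.023,0.02],"claw": 0.085},{"delta_rot": [16,0,0],"slide": [-0.027,0.2,0.175],"claw": 0.085},{"delta_rot": [16,0,0],"slide": [-0.027,0.2,0.175],"claw": 0.085},{"delta_rot": [16,0,0],"slide": [-0.027,0.3,0.262],"claw": 0.085},{"delta_rot": [16,0,0],"slide": [-0.027,0.3,0.262],"claw": 0.085},{"delta_rot": [16,0,0],"slide": [-0.027,0.3,0.262],"claw": 0.085},{"delta_rot": [16,0,0],"slide": [-0.027,0.3,0.262],"claw": 0.085},{"delta_rot": [16,0,0],"slide": [-0.027,0.3,0.262],"claw": 0.085}]'

```text
time_s: 1.67
position: [329.4, -288.0, 220.1]
tcp_rot: [[0.001, -0.071, 0.997], [-0.0, 0.997, 0.071], [-1.0, -0.0, 0.001]]
wrist_force: [1.1, -0.6, 1.1]
width: 85.4
```

```bash
python3 -c "
from h import *
go(507,174,220,77.5)"
```

```text
t 1.6667 tcp [ 329.4 -288.   220.1] F [ 1.14 -0.59  1.1 ] M [ 0.06 -0.11 -0.04] w 85.4 yaw 94.07 tilt [ 0.0009 -0.0004]
slide [0.     0.4482 0.21  ] rot [16.57  0.06  0.02]
```

Request:
step_arm --increments '[{"delta_rot": [16,0,0],"slide": [0,0.3,0.14],"claw": 0.085},{"delta_rot": [16,0,0],"slide": [0,0.3,0.14],"claw": 0.085},{"delta_rot": [16,0,0],"slide": [0,0.3,0.14],"claw": 0.085},{"delta_rot": [16,0,0],"slide": [0,0.3,0.14],"claw": 0.085},{"delta_rot": [16,0,0],"slide": [0,0.3,0.14],"claw": 0.085},{"delta_rot": [16,0,0],"slide": [0,0.3,0.14],"claw": 0.085},{"delta_rot": [16,0,0],"slide": [0,0.3,0.14],"claw": 0.085},{"delta_rot": [16,0,0],"slide": [0,0.3,0.14],"claw": 0.085}]'

```text
time_s: 2.33
position: [442.4, 8.1, 220.3]
tcp_rot: [[0.001, 0.206, 0.979], [0.0, 0.979, -0.206], [-1.0, 0.001, 0.001]]
wrist_force: [0.2, -0.5, 0.3]
width: 84.8
```

```bash
python3 -c "
from h import *
go(507,174,220,77.5)"
```

```text
t 2.3333 tcp [442.4   8.1 220.3] F [ 0.2  -0.48  0.31] M [-0.13 -0.17 -0.07] w 84.8 yaw 78.14 tilt [0.0013 0.0004]
slide [0.0005 0.1757 0.0291] rot [ 0.64  0.07 -0.04]
```

Request:
step_arm --increments '[{"delta_rot": [0.6,0,0],"slide": [0,0.17,0.028],"claw": 0.085},{"delta_rot": [0.6,0,0],"slide": [0,0.17,0.028],"claw": 0.085},{"delta_rot": [0.6,0,0],"slide": [0,0.17,0.028],"claw": 0.085},{"delta_rot": [0.6,0,0],"slide": [0,0.17,0.028],"claw": 0.085},{"delta_rot": [0.6,0,0],"slide": [0,0.17,0.028],"claw": 0.085},{"delta_rot": [0.6,0,0],"slide": [0,0.17,0.028],"claw": 0.085},{"delta_rot": [0.6,0,0],"slide": [0,0.17,0.028],"claw": 0.085}]'

```text
time_s: 2.92
position: [504.2, 166.4, 219.3]
tcp_rot: [[-0.001, 0.216, 0.976], [-0.001, 0.976, -0.216], [-1.0, -0.001, -0.001]]
wrist_force: [-0.1, -0.1, 0.4]
width: 85.1
```

Run:
```python
from h import *
go(507,174,220,77.5)
p=get_image("wrist");save(p,"w1");w=cloud(p);P=w.reshape(-1,3)
print(p["origin"])
s=(P[:,2]>126)&(P[:,2]<145)&(abs(P[:,0]-507)<40)&(abs(P[:,1]-174)<40)
print(rect(P[s]),P[s].mean(0))
```

```text
t 2.9167 tcp [504.2 166.4 219.3] F [-0.1  -0.06  0.41] M [ 0.01 -0.01 -0.02] w 85.1 yaw 77.54 tilt [-0.0011 -0.0007]
slide [-0.0007  0.0081  0.0011] rot [ 0.04 -0.05  0.05]
[424.54819762 184.56732049 401.02965122]
([array([505.5, 174.7]), array([33.9, 23. ]), np.float64(77.4)], 1303) [504.22295489 174.66234318 135.54168425]
```

View pics/w1.png

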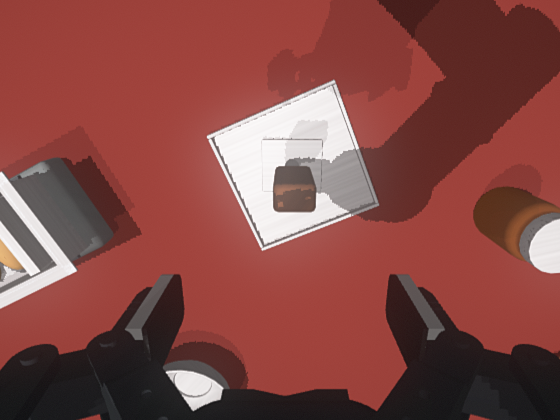

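Request:
step_arm --increments '[{"delta_rot": [0,0,0],"slide": [0,0.0084,0],"claw": 0.085},{"delta_rot": [0,0,0],"slide": [0.03,0.0084,0],"claw": 0.085},{"delta_rot": [0,0,0],"slide": [0.06,0.0084,0],"claw": 0.085},{"delta_rot": [0,0,0],"slide": [0.09,0.0084,0],"claw": 0.085},{"delta_rot": [0,0,0],"slide": [0.12,0.0084,0],"claw": 0.085},{"delta_rot": [0,0,0],"slide": [0.135,0.0084,0],"claw": 0.085},{"delta_rot": [0,0,0],"slide": [0.135,0.0084,0],"claw": 0.085},{"delta_rot": [0,0,0],"slide": [0.135,0.0084,0],"claw": 0.085}]'

```text
time_s: 3.63
position: [506.5, 173.9, 85.0]
tcp_rot: [[-0.0, 0.217, 0.976], [-0.001, 0.976, -0.217], [-1.0, -0.001, -0.0]]
wrist_force: [-0.5, -0.1, 0.5]
width: 84.8
```

```bash
python3 -c "
from h import *
go(506,174.6,83.3,77.5)"
```

```text
t 3.6333 tcp [506.5 173.9  85. ] F [-0.47 -0.14  0.46] M [-0.04 -0.04  0.05] w 84.8 yaw 77.45 tilt [-0.0002 -0.0007]
slide [ 0.0017  0.0006 -0.0007] rot [-0.05 -0.    0.04]
```

Request:
step_arm --increments '[{"delta_rot": [0,0,0],"slide": [0.001,0.0006,0],"claw": 0.045},{"delta_rot": [0,0,0],"slide": [0.001,0.0006,0],"claw": 0.038},{"delta_rot": [0,0,0],"slide": [0.001,0.0006,0],"claw": 0.03},{"delta_rot": [0,0,0],"slide": [0.001,0.0006,0],"claw": 0.02},{"delta_rot": [0,0,0],"slide": [0.001,0.0006,0],"claw": 0.02},{"delta_rot": [0,0,0],"slide": [0.001,0.0006,0],"claw": 0.02},{"delta_rot": [0,0,0],"slide": [0.001,0.0006,0],"claw": 0.02},{"delta_rot": [0,0,0],"slide": [0.001,0.0006,0],"claw": 0.02}]' --newtons 90

```text
time_s: 4.3
position: [507.2, 175.2, 85.3]
tcp_rot: [[0.002, 0.216, 0.976], [0.0, 0.976, -0.216], [-1.0, 0.001, 0.002]]
wrist_force: [-1.4, -1.2, 4.9]
width: 31.8
```

Request:
step_arm --increments '[{"delta_rot": [0,0,0],"slide": [0,0,0],"claw": 0.02},{"delta_rot": [0,0,0],"slide": [0,0,0],"claw": 0.02},{"delta_rot": [0,0,0],"slide": [0,0,0],"claw": 0.02},{"delta_rot": [0,0,0],"slide": [0,0,0],"claw": 0.02}]'

```text
time_s: 4.63
position: [507.2, 175.2, 85.2]
tcp_rot: [[0.002, 0.216, 0.976], [0.0, 0.976, -0.216], [-1.0, 0.001, 0.002]]
wrist_force: [-1.0, -1.7, 6.3]
width: 31.3
```

```bash
python3 -c "
from h import *
go(506,174.6,83.3,77.5)"
```

```text
t 4.6333 tcp [507.2 175.2  85.2] F [-1.02 -1.73  6.27] M [-0.41  0.3  -0.02] w 31.3 yaw 77.53 tilt [0.0018 0.0002]
slide [ 0.0019 -0.0009 -0.0011] rot [ 0.03  0.1  -0.03]
```

Request:
step_arm --increments '[{"delta_rot": [0,0,0],"slide": [-0.005,0,0],"claw": 0.02},{"delta_rot": [0,0,0],"slide": [-0.02,0,0],"claw": 0.02},{"delta_rot": [0,0,0],"slide": [-0.045,0,0],"claw": 0.02},{"delta_rot": [0,0,0],"slide": [-0.075,0,0],"claw": 0.02},{"delta_rot": [0,0,0],"slide": [-0.1,0,0],"claw": 0.02},{"delta_rot": [0,0,0],"slide": [-0.115,0,0],"claw": 0.02},{"delta_rot": [0,0,0],"slide": [-0.115,0,0],"claw": 0.02},{"delta_rot": [0,0,0],"slide": [-0.115,0,0],"claw": 0.02}]'

```text
time_s: 5.3
position: [505.9, 175.4, 198.3]
tcp_rot: [[-0.001, 0.217, 0.976], [0.001, 0.976, -0.217], [-1.0, 0.001, -0.001]]
wrist_force: [-1.0, 0.0, -4.3]
width: 31.3
```

Run:
```python
from h import *
a=np.radians(14.1);c=np.array([518.8,-167.5]);ax=np.array([np.cos(a),np.sin(a)]);ay=np.array([-np.sin(a),np.cos(a)])
np.set_printoptions(precision=1,suppress=True)
w=np.load("top.npy").reshape(-1,3);im=cv2.imread("pics/top0.png").reshape(-1,3).astype(int)
d=w[:,:2]-c;u,v=d@ax,d@ay
s=(abs(u)<36)&(abs(v)<100)&(im.max(1)-im.min(1)>60)
for b in range(-102,104,6):
    m=s&(abs(v-b)<3)
    if m.sum()>3: print(b,round(np.percentile(w[m,2],97),0),"u",np.round(u[m&(w[:,2]>np.percentile(w[m,2],50))].mean(),1),end=" | ")
s=(abs(u)<30)&(v>60)&(v<102)
for b in range(62,104,4):
    m=s&(abs(v-b)<2)
    if m.sum()>3: print(b,round(np.median(w[m,2]),0),end=" / ")
p1=c+27*ay;p2=c-52*ay;print(p1,p2)
go(p1[0],p1[1],200,104.1)
```

```text
-96 92.0 u 4.2 | -90 95.0 u -1.3 | -84 96.0 u 2.5 | -78 96.0 u 2.0 | -72 102.0 u 6.9 | -66 109.0 u -0.8 | -60 110.0 u 1.6 | -54 110.0 u 2.2 | -48 108.0 u 0.5 | -42 102.0 u 1.8 | -36 96.0 u 0.8 | -30 97.0 u -0.3 | -24 96.0 u 1.7 | -18 92.0 u 4.5 | -12 90.0 u 1.8 | -6 95.0 u -2.2 | 0 96.0 u 1.2 | 6 96.0 u 2.7 | 12 107.0 u 5.6 | 18 113.0 u 0.1 | 24 115.0 u -0.3 | 30 116.0 u -0.4 | 36 115.0 u 3.2 | 42 112.0 u 1.8 | 48 95.0 u 2.8 | 54 97.0 u -0.1 | 60 96.0 u 1.7 | 66 93.0 u -1.7 | 62 91.0 / 66 88.0 / 70 87.0 / 74 100.0 / 78 100.0 / 82 66.0 / 86 63.0 / 90 63.0 / 94 63.0 / 98 63.0 / 102 64.0 / [ 512.2 -141.3] [ 531.5 -217.9]
t 5.3 tcp [505.9 175.4 198.3] F [-1.   0.  -4.3] M [ 0.   0.1 -0. ] w 31.3 yaw 77.47 tilt [-0.  0.]
slide [-0.  -0.3  0.1] rot [-26.6  -0.   -0.1]
```

```bash
cat >> h.py <<'E'
a_=np.radians(14.1);c_=np.array([519.2,-167.2]);ay_=np.array([-np.sin(a_),np.cos(a_)])
def pan(v,z,yaw=104.1): p=c_+v*ay_; print(p); go(p[0],p[1],z,yaw)
E
python3 -c "
from h import *
pan(-54,215)"
```

```text
[ 532.35521064 -219.57308883]
t 5.3 tcp [505.9 175.4 198.3] F [-1.    0.03 -4.28] M [ 0.    0.08 -0.02] w 31.3 yaw 77.47 tilt [-0.0007  0.0011]
slide [-0.0171 -0.3798  0.1115] rot [-26.63  -0.04  -0.06]
```

Request:
step_arm --increments '[{"delta_rot": [0,0,0],"slide": [-0.017,-0.015,0.004],"claw": 0.02},{"delta_rot": [-6,0,0],"slide": [-0.017,-0.04,0.012],"claw": 0.02},{"delta_rot": [-12,0,0],"slide": [-0.017,-0.075,0.022],"claw": 0.02},{"delta_rot": [-18,0,0],"slide": [-0.017,-0.11,0.032],"claw": 0.02},{"delta_rot": [-23,0,0],"slide": [-0.017,-0.145,0.043],"claw": 0.02},{"delta_rot": [-26.6,0,0],"slide": [-0.017,-0.18,0.053],"claw": 0.02},{"delta_rot": [-26.6,0,0],"slide": [-0.017,-0.2,0.059],"claw": 0.02},{"delta_rot": [-26.6,0,0],"slide": [-0.017,-0.21,0.062],"claw": 0.02}]'

```text
time_s: 5.97
position: [519.8, -45.7, 213.0]
tcp_rot: [[-0.006, -0.24, 0.971], [-0.0, 0.971, 0.24], [-1.0, 0.001, -0.006]]
wrist_force: [0.0, 0.8, -4.0]
width: 31.4
```

```bash
python3 -c "
from h import *
pan(-54,215)"
```

```text
[ 532.35521064 -219.57308883]
t 5.9667 tcp [519.8 -45.7 213. ] F [ 0.05  0.82 -4.04] M [ 0.14 -0.04  0.03] w 31.4 yaw 103.9 tilt [-0.0057 -0.0005]
slide [-0.002  -0.1718 -0.0296] rot [-0.2  -0.32 -0.05]
```

Request:
step_arm --increments '[{"delta_rot": [0,0,0],"slide": [-0.002,-0.025,-0.004],"claw": 0.02},{"delta_rot": [0,0,0],"slide": [-0.002,-0.06,-0.01],"claw": 0.02},{"delta_rot": [0,0,0],"slide": [-0.002,-0.1,-0.017],"claw": 0.02},{"delta_rot": [0,0,0],"slide": [-0.002,-0.14,-0.024],"claw": 0.02},{"delta_rot": [0,0,0],"slide": [-0.002,-0.16,-0.028],"claw": 0.02},{"delta_rot": [0,0,0],"slide": [-0.002,-0.168,-0.029],"claw": 0.02},{"delta_rot": [0,0,0],"slide": [-0.002,-0.168,-0.029],"claw": 0.02},{"delta_rot": [0,0,0],"slide": [-0.002,-0.168,-0.029],"claw": 0.02}]'

```text
time_s: 6.63
position: [533.8, -212.3, 216.1]
tcp_rot: [[-0.003, -0.243, 0.97], [0.001, 0.97, 0.243], [-1.0, 0.002, -0.002]]
wrist_force: [-0.3, 0.2, -3.8]
width: 31.5
```

Request:
step_arm --increments '[{"delta_rot": [0,0,0],"slide": [0,0,0],"claw": 0.02},{"delta_rot": [0,0,0],"slide": [0,0,0],"claw": 0.02},{"delta_rot": [0,0,0],"slide": [0,0,0],"claw": 0.02}]'

```text
time_s: 6.88
position: [534.6, -211.9, 217.8]
tcp_rot: [[0.0, -0.245, 0.969], [0.0, 0.969, 0.245], [-1.0, 0.0, 0.0]]
wrist_force: [-0.1, -0.1, -4.4]
width: 31.6
```

Run:
```python
from h import *
pan(-54,215)
import workcell
s,t,w=get_image("side"),get_image("top"),get_image("wrist")
for p,n in((s,"s2"),(t,"t2"),(w,"w2")): save(p,n)
T=cv2.resize(t["pixels"][200:320,270:430],None,fx=2.5,fy=2.5);S=cv2.resize(s["pixels"][90:240,250:400],None,fx=2.5,fy=2.5)[:300]
W=cv2.resize(w["pixels"],(400,300))
o=np.zeros((600,800,3),np.uint8);o[:300,:400]=T;o[:300,400:775]=S;o[300:,:400]=W
cv2.imwrite("pics/c2.png",o[:,:,::-1])
```

```text
[ 532.35521064 -219.57308883]
t 6.8833 tcp [ 534.6 -211.9  217.8] F [-0.07 -0.07 -4.42] M [0.03 0.01 0.04] w 31.6 yaw 104.2 tilt [0.0002 0.0003]
slide [ 0.0028 -0.0069 -0.004 ] rot [ 0.1   0.02 -0.01]
```

View pics/c2.png

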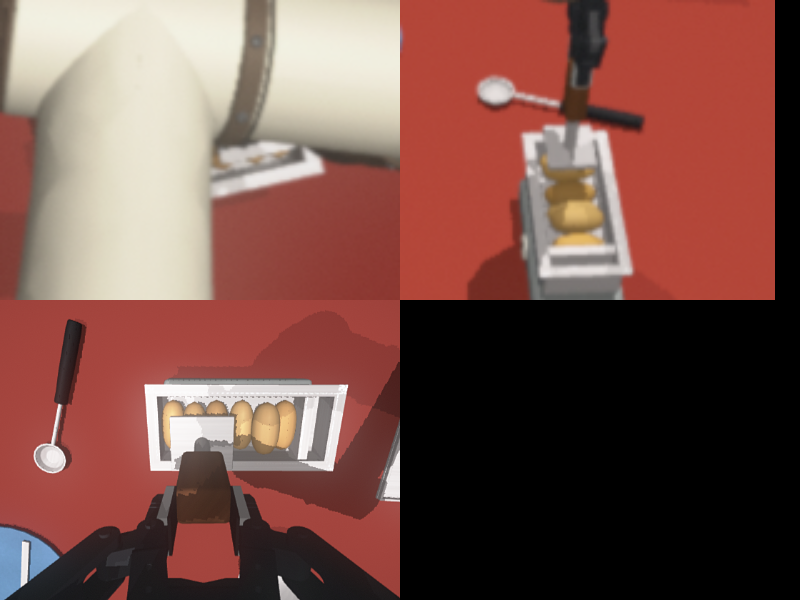

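Request:
step_arm --increments '[{"delta_rot": [0,0,0],"slide": [0,-0.007,-0.003],"claw": 0.02},{"delta_rot": [0,0,0],"slide": [0.005,-0.007,-0.003],"claw": 0.02},{"delta_rot": [0,0,0],"slide": [0.012,-0.007,-0.003],"claw": 0.02},{"delta_rot": [0,0,0],"slide": [0.018,-0.007,-0.003],"claw": 0.02},{"delta_rot": [0,0,0],"slide": [0.021,-0.007,-0.003],"claw": 0.02},{"delta_rot": [0,0,0],"slide": [0.023,-0.007,-0.003],"claw": 0.02},{"delta_rot": [0,0,0],"slide": [0.023,-0.007,-0.003],"claw": 0.02},{"delta_rot": [0,0,0],"slide": [0.023,-0.007,-0.003],"claw": 0.02}]'

```text
time_s: 7.7
position: [533.3, -220.7, 194.7]
tcp_rot: [[-0.0, -0.244, 0.97], [-0.0, 0.97, 0.244], [-1.0, -0.0, -0.0]]
wrist_force: [0.0, -0.2, -2.9]
width: 31.3
```

Run:
```python
from h import *
pan(-54,177.2)
w=get_image("wrist");P=cloud(w).reshape(-1,3);im=w["pixels"].reshape(-1,3).astype(int)
sat=im.max(1)-im.min(1)
s=(P[:,2]>94)&(P[:,2]<108)&(sat<60)&(abs(P[:,0]-519)<80)&(abs(P[:,1]+167)<140)
print("rim",rect(P[s]),np.median(P[s][:,2]))
```

```text
[ 532.35521064 -219.57308883]
t 7.7 tcp [ 533.3 -220.7  194.7] F [ 0.01 -0.23 -2.94] M [-0.05  0.02 -0.05] w 31.3 yaw 104.1 tilt [-0.0001 -0.0001]
slide [ 0.0175  0.0014 -0.0007] rot [ 0.   -0.01  0.01]
rim ([array([ 518.4, -165.2]), array([106.4, 232. ]), np.float64(14.1)], 14642) 102.3763457420703
```

Request:
step_arm --increments '[{"delta_rot": [0,0,0],"slide": [0.001,0.0005,0],"claw": 0.02},{"delta_rot": [0,0,0],"slide": [0.002,0.0005,0],"claw": 0.02},{"delta_rot": [0,0,0],"slide": [0.003,0.0005,0],"claw": 0.02},{"delta_rot": [0,0,0],"slide": [0.004,0.0005,0],"claw": 0.02},{"delta_rot": [0,0,0],"slide": [0.004,0.0005,0],"claw": 0.02},{"delta_rot": [0,0,0],"slide": [0.004,0.0005,0],"claw": 0.02}]'

```text
time_s: 8.25
position: [533.1, -220.2, 190.6]
tcp_rot: [[-0.0, -0.244, 0.97], [0.0, 0.97, 0.244], [-1.0, 0.0, -0.0]]
wrist_force: [0.6, -0.1, -3.7]
width: 31.4
```

Request:
step_arm --increments '[{"delta_rot": [0,0,0],"slide": [0.0005,0,0],"claw": 0.02},{"delta_rot": [0,0,0],"slide": [0.001,0,0],"claw": 0.02},{"delta_rot": [0,0,0],"slide": [0.0015,0,0],"claw": 0.02},{"delta_rot": [0,0,0],"slide": [0.0015,0,0],"claw": 0.02},{"delta_rot": [0,0,0],"slide": [0.0015,0,0],"claw": 0.02}]'

```text
time_s: 8.67
position: [533.1, -220.2, 189.2]
tcp_rot: [[-0.0, -0.244, 0.97], [0.0, 0.97, 0.244], [-1.0, 0.0, -0.0]]
wrist_force: [-1.1, 0.5, -3.9]
width: 31.6
```

Request:
step_arm --increments '[{"delta_rot": [0,0,0],"slide": [0.0005,0,0],"claw": 0.02},{"delta_rot": [0,0,0],"slide": [0.001,0,0],"claw": 0.02},{"delta_rot": [0,0,0],"slide": [0.0015,0,0],"claw": 0.02},{"delta_rot": [0,0,0],"slide": [0.0015,0,0],"claw": 0.02},{"delta_rot": [0,0,0],"slide": [0.0015,0,0],"claw": 0.02}]'

```text
time_s: 9.08
position: [533.2, -220.3, 187.9]
tcp_rot: [[0.0, -0.244, 0.97], [-0.0, 0.97, 0.244], [-1.0, -0.0, 0.0]]
wrist_force: [-0.4, -0.8, -1.4]
width: 31.6
```

Request:
step_arm --increments '[{"delta_rot": [0,0,0],"slide": [0.0005,0,0],"claw": 0.02},{"delta_rot": [0,0,0],"slide": [0.001,0,0],"claw": 0.02},{"delta_rot": [0,0,0],"slide": [0.001,0,0],"claw": 0.02},{"delta_rot": [0,0,0],"slide": [0.001,0,0],"claw": 0.02}]'

```text
time_s: 9.42
position: [533.1, -220.2, 186.6]
tcp_rot: [[-0.0, -0.244, 0.97], [0.0, 0.97, 0.244], [-1.0, 0.0, -0.0]]
wrist_force: [0.3, 0.6, -3.0]
width: 31.4
```

Request:
step_arm --increments '[{"delta_rot": [0,0,0],"slide": [0.0005,0,0],"claw": 0.02},{"delta_rot": [0,0,0],"slide": [0.001,0,0],"claw": 0.02},{"delta_rot": [0,0,0],"slide": [0.0015,0,0],"claw": 0.02},{"delta_rot": [0,0,0],"slide": [0.0015,0,0],"claw": 0.02},{"delta_rot": [0,0,0],"slide": [0.0015,0,0],"claw": 0.02}]'

```text
time_s: 9.83
position: [533.0, -220.2, 185.0]
tcp_rot: [[-0.0, -0.244, 0.97], [0.0, 0.97, 0.244], [-1.0, 0.0, -0.0]]
wrist_force: [0.6, 0.9, -3.3]
width: 31.0
```

Request:
step_arm --increments '[{"delta_rot": [0,0,0],"slide": [0.0005,0,0],"claw": 0.02},{"delta_rot": [0,0,0],"slide": [0.001,0,0],"claw": 0.02},{"delta_rot": [0,0,0],"slide": [0.0015,0,0],"claw": 0.02},{"delta_rot": [0,0,0],"slide": [0.0015,0,0],"claw": 0.02}]'

```text
time_s: 10.17
position: [533.0, -220.2, 183.6]
tcp_rot: [[-0.0, -0.244, 0.97], [0.0, 0.97, 0.244], [-1.0, 0.0, -0.0]]
wrist_force: [-0.3, 0.2, -3.7]
width: 31.6
```

```bash
cat >> h.py <<'E'
def prof(name="wrist",n=None):
    p=get_image(name);w=cloud(p).reshape(-1,3);im=p["pixels"].reshape(-1,3).astype(int)
    if n: save(p,n)
    ax=np.array([np.cos(a_),np.sin(a_)]);d=w[:,:2]-c_;u,v=d@ax,d@ay_
    sat=im.max(1)-im.min(1);q=(abs(u)<38)&(w[:,2]<135)
    for b in range(-100,104,4):
        m=q&(abs(v-b)<2);y=m&(sat>60);g=m&(sat<60)
        f=lambda k:(round(float(np.percentile(w[k,2],95)),1) if k.sum()>8 else None)
        print(b,"pot",f(y),"grey",f(g),end=" | ")
    print()
    return p,w
E
python3 -c "
from h import *
pan(-54,177.2);prof(n='w3');prof('side',n='s3')"
```

```text
[ 532.35521064 -219.57308883]
t 10.1667 tcp [ 533.  -220.2  183.6] F [-0.29  0.17 -3.72] M [-0.02 -0.08 -0.  ] w 31.6 yaw 104.1 tilt [-0.0002  0.0001]
slide [ 0.0064  0.0008 -0.0005] rot [-0.   -0.01 -0.01]
-100 pot None grey 102.9 | -96 pot 90.7 grey 87.1 | -92 pot 93.3 grey 92.6 | -88 pot 89.4 grey 112.4 | -84 pot 89.6 grey 112.7 | -80 pot 87.6 grey 112.5 | -76 pot 86.7 grey 112.4 | -72 pot None grey 112.4 | -68 pot None grey 112.3 | -64 pot None grey 112.7 | -60 pot 96.5 grey 129.7 | -56 pot 97.6 grey 129.6 | -52 pot 96.7 grey 128.9 | -48 pot 95.3 grey 122.0 | -44 pot None grey 112.0 | -40 pot None grey 112.0 | -36 pot None grey 112.0 | -32 pot 87.5 grey 111.9 | -28 pot 88.9 grey 111.8 | -24 pot 89.1 grey 111.7 | -20 pot 93.3 grey 93.4 | -16 pot 92.2 grey 92.0 | -12 pot 88.6 grey 87.9 | -8 pot 88.3 grey 86.7 | -4 pot 92.2 grey 88.0 | 0 pot 93.9 grey 86.5 | 4 pot 94.9 grey 87.3 | 8 pot 95.0 grey 87.7 | 12 pot 94.1 grey 89.6 | 16 pot 110.3 grey 107.9 | 20 pot 114.3 grey 111.7 | 24 pot 116.3 grey 111.2 | 28 pot 117.4 grey 112.2 | 32 pot 117.6 grey 113.3 | 36 pot 117.0 grey 114.9 | 40
[... 966 characters left out ...]
pot 90.3 grey None | -8 pot None grey None | -4 pot None grey None | 0 pot 92.9 grey None | 4 pot None grey None | 8 pot None grey None | 12 pot None grey None | 16 pot None grey 65.9 | 20 pot None grey 63.1 | 24 pot 114.8 grey 64.5 | 28 pot 117.9 grey None | 32 pot 117.4 grey None | 36 pot 116.1 grey None | 40 pot 115.3 grey None | 44 pot 112.7 grey 102.0 | 48 pot 109.5 grey None | 52 pot 93.0 grey None | 56 pot 95.4 grey None | 60 pot 94.1 grey None | 64 pot None grey 93.4 | 68 pot None grey None | 72 pot None grey 98.2 | 76 pot None grey 99.6 | 80 pot None grey 100.8 | 84 pot None grey 102.1 | 88 pot None grey None | 92 pot None grey 35.0 | 96 pot None grey 36.1 | 100 pot None grey 37.0 |
```

Request:
step_arm --increments '[{"delta_rot": [0,0,0],"slide": [0.0005,0,0],"claw": 0.02},{"delta_rot": [0,0,0],"slide": [0.001,0,0],"claw": 0.02},{"delta_rot": [0,0,0],"slide": [0.0015,0,0],"claw": 0.02},{"delta_rot": [0,0,0],"slide": [0.002,0,0],"claw": 0.02},{"delta_rot": [0,0,0],"slide": [0.0025,0,0],"claw": 0.02},{"delta_rot": [0,0,0],"slide": [0.003,0,0],"claw": 0.02},{"delta_rot": [0,0,0],"slide": [0.003,0,0],"claw": 0.02}]'

```text
time_s: 10.85
position: [533.0, -220.2, 180.6]
tcp_rot: [[-0.0, -0.244, 0.97], [0.0, 0.97, 0.244], [-1.0, 0.0, -0.0]]
wrist_force: [0.6, 0.0, -3.7]
width: 31.5
```

Request:
step_arm --increments '[{"delta_rot": [0,0,0],"slide": [0.0005,0,0],"claw": 0.02},{"delta_rot": [0,0,0],"slide": [0.001,0,0],"claw": 0.02},{"delta_rot": [0,0,0],"slide": [0.0015,0,0],"claw": 0.02},{"delta_rot": [0,0,0],"slide": [0.0015,0,0],"claw": 0.02}]'

```text
time_s: 11.18
position: [533.0, -220.2, 179.0]
tcp_rot: [[-0.0, -0.244, 0.97], [0.0, 0.97, 0.244], [-1.0, 0.0, -0.0]]
wrist_force: [-0.5, -0.2, -2.7]
width: 31.5
```

```bash
python3 -c "
from h import *
pan(-54,177.2);prof(n='w4')"
```

```text
[ 532.35521064 -219.57308883]
t 11.1833 tcp [ 533.  -220.2  179. ] F [-0.51 -0.15 -2.7 ] M [-0.02  0.    0.  ] w 31.5 yaw 104.1 tilt [-0.0003  0.0001]
slide [ 0.0018  0.0008 -0.0005] rot [-0.   -0.02 -0.01]
-100 pot None grey 103.1 | -96 pot 90.8 grey 86.8 | -92 pot 93.4 grey 91.3 | -88 pot 88.5 grey 107.9 | -84 pot 89.1 grey 108.0 | -80 pot 88.2 grey 108.1 | -76 pot None grey 107.8 | -72 pot None grey 107.8 | -68 pot None grey 107.8 | -64 pot None grey 109.1 | -60 pot 91.4 grey 129.3 | -56 pot 92.6 grey 130.9 | -52 pot 92.3 grey 129.2 | -48 pot 91.6 grey 123.0 | -44 pot None grey 107.5 | -40 pot None grey 107.4 | -36 pot None grey 107.4 | -32 pot 85.9 grey 107.4 | -28 pot 87.7 grey 107.4 | -24 pot 89.0 grey 107.2 | -20 pot 94.6 grey 94.6 | -16 pot 93.4 grey 92.9 | -12 pot 90.8 grey 91.1 | -8 pot 84.5 grey 85.8 | -4 pot 90.1 grey 87.8 | 0 pot 93.2 grey 87.0 | 4 pot 94.2 grey 87.4 | 8 pot 95.0 grey 88.2 | 12 pot 94.4 grey 88.1 | 16 pot 109.9 grey 107.6 | 20 pot 114.9 grey 112.8 | 24 pot 117.1 grey 113.6 | 28 pot 118.5 grey 112.6 | 32 pot 118.9 grey 114.9 | 36 pot 118.6 grey 115.9 | 40 pot 117.1 grey 115.1 | 44 pot 114.7 grey 111.7 | 48 pot 110.7 grey 79.9 | 52 pot 94.4 grey 79.2 | 56 pot 95.1 grey 80.4 | 60 pot 94.0 grey 86.6 | 64 pot 93.1 grey 86.7 | 68 pot 90.3 grey 88.3 | 72 pot None grey 100.1 | 76 pot None grey 100.7 | 80 pot None grey 100.7 | 84 pot None grey 100.6 | 88 pot None grey None | 92 pot None grey None | 96 pot None grey None | 100 pot None grey None |
```

Request:
step_arm --increments '[{"delta_rot": [0,0,0],"slide": [0.0004,0,0],"claw": 0.02},{"delta_rot": [0,0,0],"slide": [0.0008,0,0],"claw": 0.02},{"delta_rot": [0,0,0],"slide": [0.0012,0,0],"claw": 0.02},{"delta_rot": [0,0,0],"slide": [0.0012,0,0],"claw": 0.02}]'

```text
time_s: 11.57
position: [533.0, -220.2, 177.9]
tcp_rot: [[-0.0, -0.244, 0.97], [0.0, 0.97, 0.244], [-1.0, 0.0, -0.0]]
wrist_force: [0.2, 0.3, -3.8]
width: 31.7
```

Request:
step_arm --increments '[{"delta_rot": [0,0,0],"slide": [0.0003,0,0],"claw": 0.02},{"delta_rot": [0,0,0],"slide": [0.0006,0,0],"claw": 0.02},{"delta_rot": [0,0,0],"slide": [0.0006,0,0],"claw": 0.02},{"delta_rot": [0,0,0],"slide": [0.0006,0,0],"claw": 0.02}]'

```text
time_s: 11.9
position: [533.1, -220.2, 177.4]
tcp_rot: [[-0.0, -0.244, 0.97], [0.0, 0.97, 0.244], [-1.0, 0.0, -0.0]]
wrist_force: [-0.3, 0.8, -4.0]
width: 31.6
```

Request:
step_arm --increments '[{"delta_rot": [0,0,0],"slide": [0.0003,0,0],"claw": 0.02},{"delta_rot": [0,0,0],"slide": [0.0006,0,0],"claw": 0.02},{"delta_rot": [0,0,0],"slide": [0.0006,0,0],"claw": 0.02},{"delta_rot": [0,0,0],"slide": [0.0006,0,0],"claw": 0.02}]'

```text
time_s: 12.23
position: [533.1, -220.2, 176.8]
tcp_rot: [[-0.0, -0.244, 0.97], [0.0, 0.97, 0.244], [-1.0, 0.0, -0.0]]
wrist_force: [0.8, -0.5, -3.4]
width: 31.3
```

Request:
step_arm --increments '[{"delta_rot": [0,0,0],"slide": [0.0003,0,0],"claw": 0.02},{"delta_rot": [0,0,0],"slide": [0.0005,0,0],"claw": 0.02},{"delta_rot": [0,0,0],"slide": [0.0005,0,0],"claw": 0.02},{"delta_rot": [0,0,0],"slide": [0.0005,0,0],"claw": 0.02}]'

```text
time_s: 12.57
position: [533.1, -220.2, 176.3]
tcp_rot: [[-0.0, -0.244, 0.97], [0.0, 0.97, 0.244], [-1.0, 0.0, -0.0]]
wrist_force: [-0.1, 0.7, -2.9]
width: 31.3
```

Request:
step_arm --increments '[{"delta_rot": [0,0,0],"slide": [0.0003,0,0],"claw": 0.02},{"delta_rot": [0,0,0],"slide": [0.0005,0,0],"claw": 0.02},{"delta_rot": [0,0,0],"slide": [0.0005,0,0],"claw": 0.02},{"delta_rot": [0,0,0],"slide": [0.0005,0,0],"claw": 0.02}]'

```text
time_s: 12.9
position: [533.1, -220.2, 175.8]
tcp_rot: [[-0.0, -0.244, 0.97], [0.0, 0.97, 0.244], [-1.0, 0.0, -0.0]]
wrist_force: [-0.6, -0.3, -3.9]
width: 31.4
```

```bash
python3 -c "
from h import *
pan(-54,177.2);prof(n='w5')"
```

```text
[ 532.35521064 -219.57308883]
t 12.9 tcp [ 533.1 -220.2  175.8] F [-0.57 -0.34 -3.92] M [ 0.04 -0.02 -0.03] w 31.4 yaw 104.1 tilt [-0.0001  0.    ]
slide [-0.0014  0.0008 -0.0006] rot [-0. -0. -0.]
-100 pot None grey 103.0 | -96 pot 90.9 grey 87.8 | -92 pot 93.4 grey 91.5 | -88 pot 93.7 grey 104.7 | -84 pot 88.7 grey 104.8 | -80 pot 88.1 grey 104.7 | -76 pot None grey 104.6 | -72 pot None grey 104.6 | -68 pot None grey 104.5 | -64 pot None grey 105.9 | -60 pot 85.3 grey 128.8 | -56 pot 86.9 grey 130.4 | -52 pot 87.3 grey 131.3 | -48 pot 86.4 grey 123.6 | -44 pot None grey 104.2 | -40 pot None grey 104.4 | -36 pot None grey 104.0 | -32 pot None grey 104.1 | -28 pot 87.5 grey 104.0 | -24 pot 88.3 grey 104.0 | -20 pot 95.0 grey 94.4 | -16 pot 93.3 grey 93.5 | -12 pot 91.4 grey 91.4 | -8 pot 87.3 grey 87.0 | -4 pot 89.8 grey 86.8 | 0 pot 92.4 grey 85.7 | 4 pot 94.3 grey 86.7 | 8 pot 94.9 grey 87.1 | 12 pot 94.8 grey 88.0 | 16 pot 109.5 grey 107.4 | 20 pot 115.0 grey 112.4 | 24 pot 117.3 grey 113.7 | 28 pot 118.9 grey 112.8 | 32 pot 119.0 grey 114.2 | 36 pot 119.2 grey 116.3 | 40 pot 117.7 grey 115.6 | 44 pot 115.8 grey 112.9 | 48 pot 111.7 grey 79.7 | 52 pot 94.2 grey 78.7 | 56 pot 95.1 grey 80.6 | 60 pot 94.3 grey 85.8 | 64 pot 93.0 grey 86.2 | 68 pot 90.3 grey 87.8 | 72 pot None grey 100.1 | 76 pot None grey 100.7 | 80 pot None grey 100.8 | 84 pot None grey 100.7 | 88 pot None grey None | 92 pot None grey None | 96 pot None grey None | 100 pot None grey None |
```

Request:
step_arm --increments '[{"delta_rot": [0,0,0],"slide": [0.0003,0,0],"claw": 0.02},{"delta_rot": [0,0,0],"slide": [0.0006,0,0],"claw": 0.02},{"delta_rot": [0,0,0],"slide": [0.0006,0,0],"claw": 0.02},{"delta_rot": [0,0,0],"slide": [0.0006,0,0],"claw": 0.02}]'

```text
time_s: 13.28
position: [533.2, -220.3, 175.4]
tcp_rot: [[0.0, -0.244, 0.97], [-0.0, 0.97, 0.244], [-1.0, -0.0, 0.0]]
wrist_force: [-0.2, -0.2, -2.1]
width: 31.3
```

Request:
step_arm --increments '[{"delta_rot": [0,0,0],"slide": [0.0003,0,0],"claw": 0.02},{"delta_rot": [0,0,0],"slide": [0.0005,0,0],"claw": 0.02},{"delta_rot": [0,0,0],"slide": [0.0005,0,0],"claw": 0.02},{"delta_rot": [0,0,0],"slide": [0.0005,0,0],"claw": 0.02}]'

```text
time_s: 13.62
position: [533.3, -220.3, 175.1]
tcp_rot: [[0.001, -0.244, 0.97], [-0.0, 0.97, 0.244], [-1.0, -0.0, 0.001]]
wrist_force: [-0.4, 0.3, -0.2]
width: 31.7
```

Request:
step_arm --increments '[{"delta_rot": [0,0,0],"slide": [0.0003,0,0],"claw": 0.02},{"delta_rot": [0,0,0],"slide": [0.0006,0,0],"claw": 0.02},{"delta_rot": [0,0,0],"slide": [0.0006,0,0],"claw": 0.02},{"delta_rot": [0,0,0],"slide": [0.0006,0,0],"claw": 0.02}]'

```text
time_s: 13.95
position: [533.5, -220.4, 174.8]
tcp_rot: [[0.001, -0.244, 0.97], [-0.001, 0.97, 0.244], [-1.0, -0.001, 0.001]]
wrist_force: [-1.0, -0.4, 3.1]
width: 31.7
```

Request:
step_arm --increments '[{"delta_rot": [0,0,0],"slide": [-0.002,0,0],"claw": 0.02},{"delta_rot": [0,0,0],"slide": [-0.006,0,0],"claw": 0.02},{"delta_rot": [0,0,0],"slide": [-0.014,0,0],"claw": 0.02},{"delta_rot": [0,0,0],"slide": [-0.025,0,0],"claw": 0.02},{"delta_rot": [0,0,0],"slide": [-0.034,0,0],"claw": 0.02},{"delta_rot": [0,0,0],"slide": [-0.038,0,0],"claw": 0.02},{"delta_rot": [0,0,0],"slide": [-0.038,0,0],"claw": 0.02},{"delta_rot": [0,0,0],"slide": [-0.038,0,0],"claw": 0.02}]'

```text
time_s: 14.62
position: [533.0, -220.1, 212.0]
tcp_rot: [[0.0, -0.243, 0.97], [0.0, 0.97, 0.243], [-1.0, 0.0, 0.0]]
wrist_force: [-0.2, 0.2, -5.0]
width: 31.5
```

```bash
python3 -c "
from h import *
pan(33,213);prof(n='w6')"
```

```text
[ 511.16070461 -135.1942235 ]
t 14.6167 tcp [ 533.  -220.1  212. ] F [-0.19  0.15 -5.02] M [ 0.02  0.02 -0.02] w 31.5 yaw 104.09 tilt [0.     0.0005]
slide [-0.0009  0.0876 -0.0005] rot [-0.01  0.01 -0.02]
-100 pot None grey 103.1 | -96 pot 90.1 grey 89.4 | -92 pot 90.5 grey 64.9 | -88 pot 91.7 grey 118.0 | -84 pot 92.0 grey 133.2 | -80 pot 91.3 grey 133.4 | -76 pot 88.6 grey 132.8 | -72 pot None grey 86.4 | -68 pot None grey 80.1 | -64 pot 84.8 grey 132.8 | -60 pot 87.7 grey 132.9 | -56 pot 89.2 grey 133.6 | -52 pot 89.2 grey 133.2 | -48 pot 88.5 grey 133.1 | -44 pot 86.5 grey 118.3 | -40 pot None grey 104.9 | -36 pot None grey 127.5 | -32 pot 87.8 grey 121.9 | -28 pot 90.0 grey 133.4 | -24 pot 91.1 grey 132.6 | -20 pot 90.9 grey 91.7 | -16 pot 92.1 grey 93.3 | -12 pot 91.5 grey 90.5 | -8 pot 87.7 grey 86.5 | -4 pot 89.6 grey 86.2 | 0 pot 92.3 grey 86.5 | 4 pot 94.2 grey 86.1 | 8 pot 94.9 grey 87.4 | 12 pot 94.7 grey 88.0 | 16 pot 109.3 grey 106.4 | 20 pot 115.2 grey 112.6 | 24 pot 117.3 grey 112.6 | 28 pot 118.9 grey 111.9 | 32 pot 119.0 grey 113.4 | 36 pot 119.3 grey 115.0 | 40 pot 117.8 grey 114.6 | 44 pot 115.8 grey 111.0 | 48 pot 111.6 grey 78.6 | 52 pot 94.5 grey 79.3 | 56 pot 95.1 grey 86.8 | 60 pot 94.3 grey 86.6 | 64 pot 93.3 grey 85.8 | 68 pot 90.0 grey 87.8 | 72 pot None grey 100.2 | 76 pot None grey 100.8 | 80 pot None grey 100.8 | 84 pot None grey 100.5 | 88 pot None grey None | 92 pot None grey None | 96 pot None grey None | 100 pot None grey 64.1 |
```

View pics/w6.png

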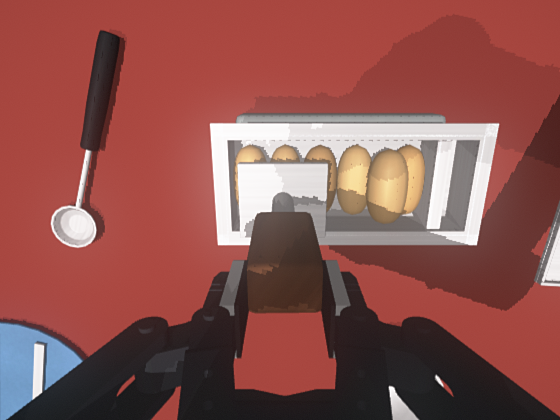

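Request:
step_arm --increments '[{"delta_rot": [0,0,0],"slide": [0,0.015,0],"claw": 0.02},{"delta_rot": [0,0,0],"slide": [0,0.045,0],"claw": 0.02},{"delta_rot": [0,0,0],"slide": [0,0.075,0],"claw": 0.02},{"delta_rot": [0,0,0],"slide": [0,0.0885,0],"claw": 0.02},{"delta_rot": [0,0,0],"slide": [0.004,0.0885,0],"claw": 0.02},{"delta_rot": [0,0,0],"slide": [0.009,0.0885,0],"claw": 0.02},{"delta_rot": [0,0,0],"slide": [0.011,0.0885,0],"claw": 0.02},{"delta_rot": [0,0,0],"slide": [0.011,0.0885,0],"claw": 0.02}]'

```text
time_s: 15.33
position: [511.0, -135.0, 199.8]
tcp_rot: [[-0.003, -0.243, 0.97], [0.0, 0.97, 0.243], [-1.0, 0.001, -0.003]]
wrist_force: [-0.8, 0.4, -2.8]
width: 31.3
```

```bash
python3 -c "
from h import *
pan(34,175)"
```

```text
[ 510.9170896  -134.22435148]
t 15.3333 tcp [ 511.  -135.   199.8] F [-0.8   0.41 -2.75] M [ 0.01 -0.03 -0.02] w 31.3 yaw 104.04 tilt [-0.0026  0.    ]
slide [0.0248 0.0007 0.0002] rot [-0.06 -0.14 -0.04]
```

Request:
step_arm --increments '[{"delta_rot": [0,0,0],"slide": [0.0005,0,0],"claw": 0.02},{"delta_rot": [0,0,0],"slide": [0.001,0,0],"claw": 0.02},{"delta_rot": [0,0,0],"slide": [0.0015,0,0],"claw": 0.02},{"delta_rot": [0,0,0],"slide": [0.002,0,0],"claw": 0.02},{"delta_rot": [0,0,0],"slide": [0.0025,0,0],"claw": 0.02},{"delta_rot": [0,0,0],"slide": [0.003,0,0],"claw": 0.02},{"delta_rot": [0,0,0],"slide": [0.003,0,0],"claw": 0.02}]'

```text
time_s: 15.92
position: [512.0, -134.6, 198.9]
tcp_rot: [[0.001, -0.244, 0.97], [-0.001, 0.97, 0.244], [-1.0, -0.001, 0.001]]
wrist_force: [0.2, -1.2, -0.1]
width: 31.7
```

Request:
step_arm --increments '[{"delta_rot": [0,0,0],"slide": [0.0004,0,0],"claw": 0.02},{"delta_rot": [0,0,0],"slide": [0.0008,0,0],"claw": 0.02},{"delta_rot": [0,0,0],"slide": [0.0012,0,0],"claw": 0.02},{"delta_rot": [0,0,0],"slide": [0.0016,0,0],"claw": 0.02},{"delta_rot": [0,0,0],"slide": [0.002,0,0],"claw": 0.02},{"delta_rot": [0,0,0],"slide": [0.002,0,0],"claw": 0.02}]'

```text
time_s: 16.42
position: [512.6, -134.5, 198.0]
tcp_rot: [[0.003, -0.244, 0.97], [-0.001, 0.97, 0.244], [-1.0, -0.001, 0.003]]
wrist_force: [-0.3, 0.7, 6.1]
width: 31.6
```

Request:
step_arm --increments '[{"delta_rot": [0,0,0],"slide": [0.0003,0,0],"claw": 0.02},{"delta_rot": [0,0,0],"slide": [0.0006,0,0],"claw": 0.02},{"delta_rot": [0,0,0],"slide": [0.0006,0,0],"claw": 0.02},{"delta_rot": [0,0,0],"slide": [0.0006,0,0],"claw": 0.02}]'

```text
time_s: 16.75
position: [512.5, -134.4, 197.0]
tcp_rot: [[0.003, -0.244, 0.97], [-0.0, 0.97, 0.244], [-1.0, -0.001, 0.003]]
wrist_force: [-0.5, 2.5, 5.4]
width: 31.6
```

```bash
python3 -c "
from h import *
pan(34,175);prof(n='w7');prof('side',n='s7')"
```

```text
[ 510.9170896  -134.22435148]
t 16.75 tcp [ 512.5 -134.4  197. ] F [-0.48  2.51  5.41] M [0.35 0.28 0.06] w 31.6 yaw 104.13 tilt [ 0.0029 -0.0003]
slide [ 0.022   0.0005 -0.0015] rot [0.03 0.16 0.06]
-100 pot None grey 102.3 | -96 pot 90.4 grey 87.6 | -92 pot 92.9 grey 63.0 | -88 pot 93.9 grey 80.6 | -84 pot 94.3 grey 83.6 | -80 pot 93.7 grey 81.0 | -76 pot 92.2 grey 83.0 | -72 pot 89.7 grey 84.5 | -68 pot None grey 83.5 | -64 pot 88.9 grey 82.1 | -60 pot 91.3 grey 78.2 | -56 pot 92.0 grey 84.6 | -52 pot 92.2 grey 79.3 | -48 pot 91.4 grey 82.0 | -44 pot 89.4 grey 81.5 | -40 pot 86.5 grey 82.8 | -36 pot 88.5 grey 84.6 | -32 pot 91.9 grey 84.7 | -28 pot 93.5 grey 84.8 | -24 pot 94.4 grey 85.5 | -20 pot 94.2 grey 84.9 | -16 pot 93.3 grey 84.8 | -12 pot 91.1 grey 85.7 | -8 pot None grey 86.2 | -4 pot None grey 82.7 | 0 pot 88.4 grey 126.1 | 4 pot 89.4 grey 126.1 | 8 pot 90.4 grey 125.9 | 12 pot 89.4 grey 126.0 | 16 pot 89.1 grey 125.9 | 20 pot None grey 125.9 | 24 pot None grey 125.9 | 28 pot 107.9 grey 127.5 | 32 pot 110.5 grey 130.1 | 36 pot 110.3 grey 128.1 | 40 pot None grey 126.0 | 
[... 938 characters left out ...]
ey None | -8 pot None grey None | -4 pot None grey None | 0 pot None grey 124.1 | 4 pot None grey 124.1 | 8 pot None grey 126.3 | 12 pot None grey 126.6 | 16 pot None grey 127.2 | 20 pot None grey 124.2 | 24 pot None grey 125.2 | 28 pot None grey 124.8 | 32 pot None grey 126.3 | 36 pot None grey 132.2 | 40 pot None grey 128.1 | 44 pot None grey 124.6 | 48 pot None grey 125.9 | 52 pot None grey 125.8 | 56 pot 95.2 grey 125.0 | 60 pot 95.1 grey 124.5 | 64 pot None grey 123.2 | 68 pot None grey 126.5 | 72 pot None grey 97.5 | 76 pot None grey 97.9 | 80 pot None grey 100.0 | 84 pot None grey 100.6 | 88 pot None grey 101.5 | 92 pot None grey 35.0 | 96 pot None grey 35.7 | 100 pot None grey 36.1 |
```

Request:
step_arm --increments '[{"delta_rot": [0,0,0],"slide": [0.0003,0,0],"claw": 0.02},{"delta_rot": [0,0,0],"slide": [0.0006,0,0],"claw": 0.02},{"delta_rot": [0,0,0],"slide": [0.0009,0,0],"claw": 0.02},{"delta_rot": [0,0,0],"slide": [0.0012,0,0],"claw": 0.02},{"delta_rot": [0,0,0],"slide": [0.0015,0,0],"claw": 0.02}]'

```text
time_s: 17.27
position: [512.1, -134.3, 194.6]
tcp_rot: [[0.002, -0.244, 0.97], [0.0, 0.97, 0.244], [-1.0, -0.0, 0.002]]
wrist_force: [0.4, 1.2, 3.3]
width: 31.7
```

Request:
step_arm --increments '[{"delta_rot": [0,0,0],"slide": [0.0003,0,0],"claw": 0.02},{"delta_rot": [0,0,0],"slide": [0.0006,0,0],"claw": 0.02},{"delta_rot": [0,0,0],"slide": [0.0009,0,0],"claw": 0.02},{"delta_rot": [0,0,0],"slide": [0.0012,0,0],"claw": 0.02},{"delta_rot": [0,0,0],"slide": [0.0015,0,0],"claw": 0.02}]'

```text
time_s: 17.68
position: [511.4, -134.3, 192.0]
tcp_rot: [[-0.001, -0.243, 0.97], [0.0, 0.97, 0.243], [-1.0, 0.0, -0.001]]
wrist_force: [0.7, 0.7, -0.1]
width: 31.5
```

Request:
step_arm --increments '[{"delta_rot": [0,0,0],"slide": [0.0004,0,0],"claw": 0.02},{"delta_rot": [0,0,0],"slide": [0.0008,0,0],"claw": 0.02},{"delta_rot": [0,0,0],"slide": [0.0012,0,0],"claw": 0.02},{"delta_rot": [0,0,0],"slide": [0.0016,0,0],"claw": 0.02},{"delta_rot": [0,0,0],"slide": [0.002,0,0],"claw": 0.02}]'

```text
time_s: 18.1
position: [511.3, -134.4, 190.3]
tcp_rot: [[-0.001, -0.244, 0.97], [0.0, 0.97, 0.244], [-1.0, 0.0, -0.001]]
wrist_force: [-0.3, 0.6, 0.4]
width: 31.5
```

Request:
step_arm --increments '[{"delta_rot": [0,0,0],"slide": [0.0004,0,0],"claw": 0.02},{"delta_rot": [0,0,0],"slide": [0.0008,0,0],"claw": 0.02},{"delta_rot": [0,0,0],"slide": [0.0012,0,0],"claw": 0.02},{"delta_rot": [0,0,0],"slide": [0.0016,0,0],"claw": 0.02},{"delta_rot": [0,0,0],"slide": [0.002,0,0],"claw": 0.02},{"delta_rot": [0,0,0],"slide": [0.0024,0,0],"claw": 0.02},{"delta_rot": [0,0,0],"slide": [0.0028,0,0],"claw": 0.02}]'

```text
time_s: 18.68
position: [511.4, -134.4, 187.5]
tcp_rot: [[-0.0, -0.244, 0.97], [0.0, 0.97, 0.244], [-1.0, 0.0, -0.0]]
wrist_force: [0.7, 0.7, -1.2]
width: 31.5
```

Request:
step_arm --increments '[{"delta_rot": [0,0,0],"slide": [0.0004,0,0],"claw": 0.02},{"delta_rot": [0,0,0],"slide": [0.0008,0,0],"claw": 0.02},{"delta_rot": [0,0,0],"slide": [0.0012,0,0],"claw": 0.02},{"delta_rot": [0,0,0],"slide": [0.0016,0,0],"claw": 0.02},{"delta_rot": [0,0,0],"slide": [0.002,0,0],"claw": 0.02},{"delta_rot": [0,0,0],"slide": [0.0024,0,0],"claw": 0.02},{"delta_rot": [0,0,0],"slide": [0.0028,0,0],"claw": 0.02}]'

```text
time_s: 19.27
position: [511.4, -134.4, 184.8]
tcp_rot: [[-0.0, -0.244, 0.97], [0.0, 0.97, 0.244], [-1.0, 0.0, -0.0]]
wrist_force: [-0.0, 0.7, -1.3]
width: 32.0
```

```bash
python3 -c "
from h import *
pan(34,175);prof(n='w8')"
```

```text
[ 510.9170896  -134.22435148]
t 19.2667 tcp [ 511.4 -134.4  184.8] F [-0.04  0.65 -1.34] M [0.14 0.05 0.01] w 32.0 yaw 104.1 tilt [-0.0003  0.0001]
slide [ 0.0098  0.0003 -0.0005] rot [-0.   -0.02 -0.01]
-100 pot None grey 102.6 | -96 pot 90.6 grey 88.5 | -92 pot 93.5 grey 85.4 | -88 pot 94.4 grey 80.8 | -84 pot 94.8 grey 81.6 | -80 pot 94.2 grey 82.5 | -76 pot 92.8 grey 83.0 | -72 pot 90.2 grey 85.0 | -68 pot None grey 83.8 | -64 pot 89.1 grey 84.5 | -60 pot 91.6 grey 82.5 | -56 pot 92.6 grey 82.9 | -52 pot 92.7 grey 83.5 | -48 pot 91.8 grey 82.4 | -44 pot 89.9 grey 81.9 | -40 pot 86.9 grey 83.2 | -36 pot 89.1 grey 85.0 | -32 pot 92.3 grey 84.4 | -28 pot 94.0 grey 85.5 | -24 pot 94.7 grey 86.9 | -20 pot 94.6 grey 84.7 | -16 pot 93.5 grey 84.5 | -12 pot 91.5 grey 86.7 | -8 pot None grey 86.2 | -4 pot 87.7 grey 88.0 | 0 pot 86.9 grey 113.6 | 4 pot 88.7 grey 113.7 | 8 pot 88.8 grey 113.7 | 12 pot 89.0 grey 113.7 | 16 pot 88.7 grey 113.5 | 20 pot None grey 113.5 | 24 pot None grey 113.7 | 28 pot None grey 126.9 | 32 pot None grey 128.8 | 36 pot 97.5 grey 128.6 | 40 pot 98.6 grey 126.6 | 44 pot 97.7 grey 113.3 | 48 pot None grey 113.3 | 52 pot None grey 113.2 | 56 pot None grey 113.1 | 60 pot None grey 113.2 | 64 pot 87.0 grey 113.0 | 68 pot 94.4 grey 94.6 | 72 pot 94.7 grey 94.2 | 76 pot 94.5 grey 94.0 | 80 pot 93.3 grey 93.3 | 84 pot 90.7 grey 90.2 | 88 pot None grey 99.9 | 92 pot None grey 100.6 | 96 pot None grey 100.5 | 100 pot None grey 100.5 |
```

View pics/w8.png

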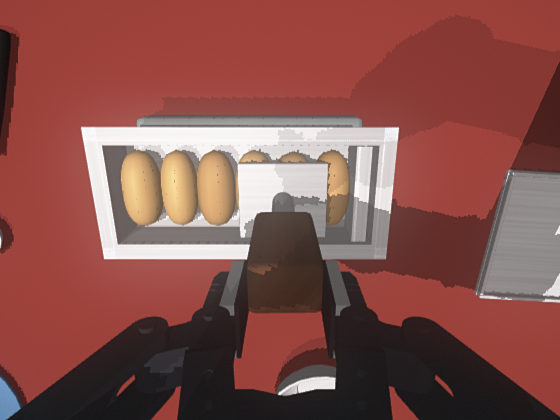

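Request:
step_arm --increments '[{"delta_rot": [0,0,0],"slide": [0.0004,0,0],"claw": 0.02},{"delta_rot": [0,0,0],"slide": [0.0008,0,0],"claw": 0.02},{"delta_rot": [0,0,0],"slide": [0.0012,0,0],"claw": 0.02},{"delta_rot": [0,0,0],"slide": [0.0016,0,0],"claw": 0.02},{"delta_rot": [0,0,0],"slide": [0.002,0,0],"claw": 0.02},{"delta_rot": [0,0,0],"slide": [0.0024,0,0],"claw": 0.02},{"delta_rot": [0,0,0],"slide": [0.0028,0,0],"claw": 0.02}]'

```text
time_s: 19.9
position: [511.5, -134.4, 182.0]
tcp_rot: [[-0.0, -0.244, 0.97], [0.0, 0.97, 0.244], [-1.0, 0.0, -0.0]]
wrist_force: [-0.7, -0.6, -1.3]
width: 31.8
```

Request:
step_arm --increments '[{"delta_rot": [0,0,0],"slide": [0.0004,0,0],"claw": 0.02},{"delta_rot": [0,0,0],"slide": [0.0008,0,0],"claw": 0.02},{"delta_rot": [0,0,0],"slide": [0.0012,0,0],"claw": 0.02},{"delta_rot": [0,0,0],"slide": [0.0016,0,0],"claw": 0.02},{"delta_rot": [0,0,0],"slide": [0.002,0,0],"claw": 0.02},{"delta_rot": [0,0,0],"slide": [0.0024,0,0],"claw": 0.02}]'

```text
time_s: 20.4
position: [511.5, -134.4, 179.6]
tcp_rot: [[-0.0, -0.244, 0.97], [0.0, 0.97, 0.244], [-1.0, 0.0, -0.0]]
wrist_force: [0.3, -0.0, -2.9]
width: 31.8
```

Request:
step_arm --increments '[{"delta_rot": [0,0,0],"slide": [0.0003,0,0],"claw": 0.02},{"delta_rot": [0,0,0],"slide": [0.0006,0,0],"claw": 0.02},{"delta_rot": [0,0,0],"slide": [0.0009,0,0],"claw": 0.02},{"delta_rot": [0,0,0],"slide": [0.0012,0,0],"claw": 0.02},{"delta_rot": [0,0,0],"slide": [0.0015,0,0],"claw": 0.02}]'

```text
time_s: 20.82
position: [511.5, -134.4, 178.2]
tcp_rot: [[-0.0, -0.244, 0.97], [-0.0, 0.97, 0.244], [-1.0, 0.0, -0.0]]
wrist_force: [0.3, 0.7, -3.8]
width: 31.6
```

Request:
step_arm --increments '[{"delta_rot": [0,0,0],"slide": [0.0003,0,0],"claw": 0.02},{"delta_rot": [0,0,0],"slide": [0.0006,0,0],"claw": 0.02},{"delta_rot": [0,0,0],"slide": [0.0009,0,0],"claw": 0.02},{"delta_rot": [0,0,0],"slide": [0.0012,0,0],"claw": 0.02}]'

```text
time_s: 21.15
position: [511.5, -134.4, 177.0]
tcp_rot: [[-0.0, -0.244, 0.97], [0.0, 0.97, 0.244], [-1.0, 0.0, -0.0]]
wrist_force: [-0.0, -0.3, -1.9]
width: 31.3
```

Request:
step_arm --increments '[{"delta_rot": [0,0,0],"slide": [0.0003,0,0],"claw": 0.02},{"delta_rot": [0,0,0],"slide": [0.0006,0,0],"claw": 0.02},{"delta_rot": [0,0,0],"slide": [0.0009,0,0],"claw": 0.02},{"delta_rot": [0,0,0],"slide": [0.0009,0,0],"claw": 0.02}]'

```text
time_s: 21.48
position: [511.8, -134.4, 176.7]
tcp_rot: [[0.001, -0.244, 0.97], [-0.0, 0.97, 0.244], [-1.0, -0.0, 0.001]]
wrist_force: [-0.1, -0.2, 1.3]
width: 31.4
```

Request:
step_arm --increments '[{"delta_rot": [0,0,0],"slide": [0.0003,0,0],"claw": 0.02},{"delta_rot": [0,0,0],"slide": [0.0006,0,0],"claw": 0.02},{"delta_rot": [0,0,0],"slide": [0.0009,0,0],"claw": 0.02},{"delta_rot": [0,0,0],"slide": [0.0009,0,0],"claw": 0.02}]'

```text
time_s: 21.82
position: [512.1, -134.5, 176.3]
tcp_rot: [[0.002, -0.244, 0.97], [-0.0, 0.97, 0.244], [-1.0, -0.001, 0.002]]
wrist_force: [-0.9, 1.3, 5.2]
width: 31.4
```

Request:
step_arm --increments '[{"delta_rot": [0,0,0],"slide": [0.0003,0,0],"claw": 0.02},{"delta_rot": [0,0,0],"slide": [0.0006,0,0],"claw": 0.02},{"delta_rot": [0,0,0],"slide": [0.0006,0,0],"claw": 0.02},{"delta_rot": [0,0,0],"slide": [0.0006,0,0],"claw": 0.02}]'

```text
time_s: 22.15
position: [512.3, -134.5, 176.2]
tcp_rot: [[0.002, -0.244, 0.97], [-0.001, 0.97, 0.244], [-1.0, -0.001, 0.002]]
wrist_force: [-1.0, 1.3, 8.3]
width: 31.4
```

```bash
python3 -c "
from h import *
pan(34,175);prof(n='w9')
for i in range(3): go(0,0,0,104)"
```

```text
[ 510.9170896  -134.22435148]
t 22.15 tcp [ 512.3 -134.5  176.2] F [-1.02  1.31  8.29] M [0.75 0.72 0.02] w 31.4 yaw 104.13 tilt [ 0.0024 -0.0006]
slide [ 0.0012  0.0006 -0.0013] rot [0.03 0.13 0.07]
-100 pot None grey 102.1 | -96 pot 90.2 grey 87.9 | -92 pot 92.6 grey 86.0 | -88 pot 93.7 grey 81.2 | -84 pot 94.2 grey 83.1 | -80 pot 93.6 grey 81.9 | -76 pot 92.5 grey 82.3 | -72 pot 89.6 grey 84.4 | -68 pot None grey 83.5 | -64 pot 88.7 grey 85.0 | -60 pot 91.1 grey 81.8 | -56 pot 92.0 grey 84.6 | -52 pot 92.1 grey 79.0 | -48 pot 91.2 grey 80.9 | -44 pot 89.3 grey 80.7 | -40 pot 86.3 grey 82.3 | -36 pot 88.4 grey 84.4 | -32 pot 91.5 grey 82.3 | -28 pot 93.7 grey 85.9 | -24 pot 94.3 grey 85.4 | -20 pot 94.0 grey 85.3 | -16 pot 93.0 grey 83.3 | -12 pot 91.0 grey 85.6 | -8 pot None grey 86.0 | -4 pot 88.5 grey 87.3 | 0 pot 84.7 grey 105.1 | 4 pot 86.8 grey 105.4 | 8 pot 88.0 grey 105.4 | 12 pot 88.5 grey 105.3 | 16 pot 85.4 grey 105.1 | 20 pot None grey 104.9 | 24 pot None grey 105.4 | 28 pot None grey 129.6 | 32 pot None grey 129.8 | 36 pot 88.8 grey 128.7 | 40 pot 90.0 grey 124.8 | 44 
[... 182 characters left out ...]
 grey 89.5 | 76 pot 94.3 grey 92.0 | 80 pot 93.6 grey 92.9 | 84 pot 92.3 grey 91.9 | 88 pot 89.2 grey 88.3 | 92 pot None grey 99.7 | 96 pot None grey 100.1 | 100 pot None grey 100.2 | 
t 22.2 tcp [ 512.3 -134.5  176.2] F [-0.71  1.51  7.03] M [ 0.72  0.7  -0.02] w 31.4 yaw 104.13 tilt [ 0.0024 -0.0006]
slide [ 0.1749  0.2557 -0.4644] rot [0.13 0.12 0.07]
t 22.2 tcp [ 512.3 -134.5  176.2] F [-0.71  1.51  7.03] M [ 0.72  0.7  -0.02] w 31.4 yaw 104.13 tilt [ 0.0024 -0.0006]
slide [ 0.1749  0.2557 -0.4644] rot [0.13 0.12 0.07]
t 22.2 tcp [ 512.3 -134.5  176.2] F [-0.71  1.51  7.03] M [ 0.72  0.7  -0.02] w 31.4 yaw 104.13 tilt [ 0.0024 -0.0006]
slide [ 0.1749  0.2557 -0.4644] rot [0.13 0.12 0.07]
```

Request:
step_arm --increments '[{"delta_rot": [0,0,0],"slide": [0.0003,0,0],"claw": 0.02},{"delta_rot": [0,0,0],"slide": [0.0007,0,0],"claw": 0.02},{"delta_rot": [0,0,0],"slide": [0.0007,0,0],"claw": 0.02},{"delta_rot": [0,0,0],"slide": [0.0007,0,0],"claw": 0.02}]'

```text
time_s: 22.53
position: [512.6, -134.6, 176.1]
tcp_rot: [[0.003, -0.244, 0.97], [-0.001, 0.97, 0.244], [-1.0, -0.002, 0.003]]
wrist_force: [-1.6, 1.8, 9.0]
width: 31.7
```

Run:
```python
from h import *
f=[]
for i in range(4): f.append(env.get_state()["wrist_force"][2]); get_image("side")
print(np.round(f,2), env.get_state()["position"])
```

```text
[8.99 9.29 7.84 9.24] [ 512.52099453 -134.59922018  176.03916829]
```

Request:
step_arm --increments '[{"delta_rot": [0,0,0],"slide": [0.0003,0,0],"claw": 0.02},{"delta_rot": [0,0,0],"slide": [0.0006,0,0],"claw": 0.02},{"delta_rot": [0,0,0],"slide": [0.0006,0,0],"claw": 0.02},{"delta_rot": [0,0,0],"slide": [0.0006,0,0],"claw": 0.02},{"delta_rot": [0,0,0],"slide": [0.0006,0,0],"claw": 0.02}]'

```text
time_s: 23.15
position: [512.7, -134.6, 175.9]
tcp_rot: [[0.004, -0.244, 0.97], [-0.001, 0.97, 0.244], [-1.0, -0.002, 0.003]]
wrist_force: [-2.5, 2.5, 10.4]
width: 31.5
```

Run:
```python
from h import *
f=[]
for i in range(5): f.append(env.get_state()["wrist_force"][2]); get_image("side")
print(np.round(f,2), env.get_state()["position"])
```

```text
[10.42 10.84 10.11 10.29 11.81] [ 512.71064684 -134.61665056  175.94222343]
```

Request:
step_arm --increments '[{"delta_rot": [0,0,0],"slide": [0,0,0],"claw": 0.02},{"delta_rot": [0,0,0],"slide": [0,0,0],"claw": 0.02},{"delta_rot": [0,0,0],"slide": [0,0,0],"claw": 0.02},{"delta_rot": [0,0,0],"slide": [0,0,0],"claw": 0.02},{"delta_rot": [0,0,0],"slide": [0,0,0],"claw": 0.02},{"delta_rot": [0,0,0],"slide": [0,0,0],"claw": 0.02},{"delta_rot": [0,0,0],"slide": [0,0,0],"claw": 0.02},{"delta_rot": [0,0,0],"slide": [0,0,0],"claw": 0.02}]'

```text
time_s: 24.07
position: [512.7, -134.6, 175.9]
tcp_rot: [[0.004, -0.244, 0.97], [-0.001, 0.97, 0.244], [-1.0, -0.002, 0.003]]
wrist_force: [-2.8, 2.8, 9.7]
width: 31.3
```

Request:
step_arm --increments '[{"delta_rot": [0,0,0],"slide": [0,0,0],"claw": 0.02},{"delta_rot": [0,0,0],"slide": [0,0,0],"claw": 0.02},{"delta_rot": [0,0,0],"slide": [0,0,0],"claw": 0.02},{"delta_rot": [0,0,0],"slide": [0,0,0],"claw": 0.02},{"delta_rot": [0,0,0],"slide": [0,0,0],"claw": 0.02},{"delta_rot": [0,0,0],"slide": [0,0,0],"claw": 0.02},{"delta_rot": [0,0,0],"slide": [0,0,0],"claw": 0.02},{"delta_rot": [0,0,0],"slide": [0,0,0],"claw": 0.02}]'

```text
time_s: 24.73
position: [512.7, -134.6, 175.9]
tcp_rot: [[0.004, -0.244, 0.97], [-0.001, 0.97, 0.244], [-1.0, -0.002, 0.003]]
wrist_force: [-2.0, 1.6, 10.5]
width: 31.4
```

Request:
step_arm --increments '[{"delta_rot": [0,0,0],"slide": [-0.002,0,0],"claw": 0.02},{"delta_rot": [0,0,0],"slide": [-0.005,0,0],"claw": 0.02},{"delta_rot": [0,0,0],"slide": [-0.012,0,0],"claw": 0.02},{"delta_rot": [0,0,0],"slide": [-0.022,0,0],"claw": 0.02},{"delta_rot": [0,0,0],"slide": [-0.034,0,0],"claw": 0.02},{"delta_rot": [0,0,0],"slide": [-0.044,0,0],"claw": 0.02},{"delta_rot": [0,0,0],"slide": [-0.05,0,0],"claw": 0.02},{"delta_rot": [0,0,0],"slide": [-0.05,0,0],"claw": 0.02}]'

```text
time_s: 25.4
position: [512.6, -134.5, 225.1]
tcp_rot: [[0.003, -0.244, 0.97], [-0.0, 0.97, 0.244], [-1.0, -0.001, 0.003]]
wrist_force: [1.0, -0.1, -3.3]
width: 31.3
```

```bash
python3 -c "
from h import *
prof('wrist',n='w10');go(506,175,222,77.5)"
```

```text
-100 pot None grey 102.8 | -96 pot 90.3 grey 88.3 | -92 pot 93.3 grey 85.2 | -88 pot 94.3 grey 85.4 | -84 pot 95.0 grey 83.1 | -80 pot 94.2 grey 84.1 | -76 pot 93.0 grey 81.9 | -72 pot 90.2 grey 84.2 | -68 pot None grey 83.8 | -64 pot 89.4 grey 84.2 | -60 pot 91.8 grey 83.8 | -56 pot 92.6 grey 85.1 | -52 pot 93.1 grey 83.6 | -48 pot 92.0 grey 81.8 | -44 pot 90.0 grey 81.8 | -40 pot 87.0 grey 82.8 | -36 pot 89.1 grey 85.8 | -32 pot 92.3 grey 85.4 | -28 pot 94.2 grey 86.0 | -24 pot 94.8 grey 85.7 | -20 pot 94.7 grey 84.7 | -16 pot 93.6 grey 84.9 | -12 pot 92.1 grey 86.7 | -8 pot None grey 87.1 | -4 pot 86.5 grey 81.8 | 0 pot 89.9 grey 80.1 | 4 pot 91.9 grey 78.4 | 8 pot 93.3 grey 80.0 | 12 pot 92.2 grey 93.3 | 16 pot 91.0 grey 91.8 | 20 pot 88.3 grey 88.3 | 24 pot None grey 82.6 | 28 pot None grey 87.2 | 32 pot 91.2 grey 91.1 | 36 pot 92.9 grey 94.0 | 40 pot 94.2 grey 94.3 | 44 pot 93.8 grey 94.5 | 48 pot 93.2 grey 93.8 | 52 pot 90.8 grey 91.4 | 56 pot None grey 87.8 | 60 pot None grey 82.7 | 64 pot 88.0 grey 88.6 | 68 pot 91.3 grey 90.8 | 72 pot 91.9 grey 94.8 | 76 pot 95.1 grey 94.7 | 80 pot 94.1 grey 93.9 | 84 pot 92.9 grey 91.9 | 88 pot 89.7 grey 88.3 | 92 pot None grey 100.4 | 96 pot None grey 100.8 | 100 pot None grey 100.7 | 
t 25.45 tcp [ 511.9 -134.4  224. ] F [-0.66  0.07 -3.93] M [ 0.01 -0.01  0.02] w 31.7 yaw 104.09 tilt [0.0016 0.0002]
slide [0.002  0.3015 0.0696] rot [ 2.659e+01  9.000e-02 -1.000e-02]
```

Request:
step_arm --increments '[{"delta_rot": [0,0,0],"slide": [0,0.015,0.003],"claw": 0.02},{"delta_rot": [6,0,0],"slide": [0,0.045,0.01],"claw": 0.02},{"delta_rot": [12,0,0],"slide": [0,0.08,0.018],"claw": 0.02},{"delta_rot": [18,0,0],"slide": [0,0.12,0.027],"claw": 0.02},{"delta_rot": [23,0,0],"slide": [0,0.155,0.036],"claw": 0.02},{"delta_rot": [26.6,0,0],"slide": [0,0.19,0.044],"claw": 0.02},{"delta_rot": [26.6,0,0],"slide": [0,0.215,0.05],"claw": 0.02},{"delta_rot": [26.6,0,0],"slide": [0,0.225,0.052],"claw": 0.02}]'

```text
time_s: 26.12
position: [506.8, 99.6, 222.5]
tcp_rot: [[-0.001, 0.213, 0.977], [0.0, 0.977, -0.213], [-1.0, 0.0, -0.001]]
wrist_force: [-0.0, -1.1, -3.2]
width: 31.3
```

```bash
python3 -c "
from h import *
go(507,175.2,222,77.5)"
```

```text
t 26.1167 tcp [506.8  99.6 222.5] F [-0.03 -1.1  -3.23] M [-0.02 -0.    0.02] w 31.3 yaw 77.69 tilt [-0.0009  0.0005]
slide [ 0.0005  0.0739 -0.0159] rot [ 0.19 -0.06 -0.02]
```

Request:
step_arm --increments '[{"delta_rot": [0,0,0],"slide": [0,0.025,-0.005],"claw": 0.02},{"delta_rot": [0,0,0],"slide": [0,0.05,-0.011],"claw": 0.02},{"delta_rot": [0,0,0],"slide": [0,0.068,-0.015],"claw": 0.02},{"delta_rot": [0,0,0],"slide": [0.015,0.07,-0.015],"claw": 0.02},{"delta_rot": [0,0,0],"slide": [0.04,0.07,-0.015],"claw": 0.02},{"delta_rot": [0,0,0],"slide": [0.07,0.07,-0.015],"claw": 0.02},{"delta_rot": [0,0,0],"slide": [0.1,0.07,-0.015],"claw": 0.02},{"delta_rot": [0,0,0],"slide": [0.12,0.07,-0.015],"claw": 0.02}]'

```text
time_s: 26.78
position: [505.6, 166.6, 99.9]
tcp_rot: [[-0.005, 0.217, 0.976], [-0.002, 0.976, -0.217], [-1.0, -0.003, -0.004]]
wrist_force: [-0.6, -0.8, -3.4]
width: 31.2
```

Request:
step_arm --increments '[{"delta_rot": [0,0,0],"slide": [0,0,0],"claw": 0.02},{"delta_rot": [0,0,0],"slide": [0,0,0],"claw": 0.02},{"delta_rot": [0,0,0],"slide": [0,0,0],"claw": 0.02}]'

```text
time_s: 27.03
position: [509.0, 168.4, 104.7]
tcp_rot: [[0.003, 0.216, 0.976], [0.001, 0.976, -0.216], [-1.0, 0.001, 0.002]]
wrist_force: [-0.3, -0.0, -2.9]
width: 31.7
```

```bash
python3 -c "
from h import *
go(507,175.2,85.2,77.5)"
```

```text
t 27.0333 tcp [509.  168.4 104.7] F [-0.3  -0.04 -2.86] M [ 0.02 -0.05  0.04] w 31.7 yaw 77.52 tilt [0.0025 0.0007]
slide [ 0.0195  0.0062 -0.0035] rot [ 0.02  0.13 -0.07]
```

Request:
step_arm --increments '[{"delta_rot": [0,0,0],"slide": [0.003,0.005,-0.002],"claw": 0.02},{"delta_rot": [0,0,0],"slide": [0.007,0.005,-0.002],"claw": 0.02},{"delta_rot": [0,0,0],"slide": [0.011,0.005,-0.002],"claw": 0.02},{"delta_rot": [0,0,0],"slide": [0.014,0.005,-0.002],"claw": 0.02},{"delta_rot": [0,0,0],"slide": [0.016,0.005,-0.002],"claw": 0.02},{"delta_rot": [0,0,0],"slide": [0.017,0.005,-0.002],"claw": 0.02},{"delta_rot": [0,0,0],"slide": [0.017,0.005,-0.002],"claw": 0.02},{"delta_rot": [0,0,0],"slide": [0.017,0.005,-0.002],"claw": 0.02}]'

```text
time_s: 27.7
position: [506.9, 173.4, 86.3]
tcp_rot: [[0.0, 0.216, 0.976], [-0.0, 0.976, -0.216], [-1.0, -0.0, 0.0]]
wrist_force: [-0.4, -0.2, -3.3]
width: 31.6
```

Request:
step_arm --increments '[{"delta_rot": [0,0,0],"slide": [0.0005,0,0],"claw": 0.02},{"delta_rot": [0,0,0],"slide": [0.001,0,0],"claw": 0.02},{"delta_rot": [0,0,0],"slide": [0.0015,0,0],"claw": 0.02},{"delta_rot": [0,0,0],"slide": [0.0015,0,0],"claw": 0.02}]'

```text
time_s: 28.03
position: [507.1, 173.4, 85.3]
tcp_rot: [[0.001, 0.216, 0.976], [0.0, 0.976, -0.216], [-1.0, 0.0, 0.001]]
wrist_force: [-0.4, -0.7, 0.5]
width: 31.2
```

Request:
step_arm --increments '[{"delta_rot": [0,0,0],"slide": [0,0,0],"claw": 0.034},{"delta_rot": [0,0,0],"slide": [0,0,0],"claw": 0.037},{"delta_rot": [0,0,0],"slide": [0,0,0],"claw": 0.041},{"delta_rot": [0,0,0],"slide": [0,0,0],"claw": 0.05},{"delta_rot": [0,0,0],"slide": [0,0,0],"claw": 0.065},{"delta_rot": [0,0,0],"slide": [0,0,0],"claw": 0.08},{"delta_rot": [0,0,0],"slide": [0,0,0],"claw": 0.085},{"delta_rot": [0,0,0],"slide": [0,0,0],"claw": 0.085}]'

```text
time_s: 28.7
position: [506.9, 173.5, 84.9]
tcp_rot: [[0.0, 0.216, 0.976], [0.0, 0.976, -0.216], [-1.0, 0.0, 0.0]]
wrist_force: [0.5, -0.4, -0.1]
width: 85.1
```

Request:
step_arm --increments '[{"delta_rot": [0,0,0],"slide": [0,0,0],"claw": 0.085},{"delta_rot": [0,0,0],"slide": [-0.005,0,0],"claw": 0.085},{"delta_rot": [0,0,0],"slide": [-0.02,0,0],"claw": 0.085},{"delta_rot": [0,0,0],"slide": [-0.05,0,0],"claw": 0.085},{"delta_rot": [0,0,0],"slide": [-0.085,0,0],"claw": 0.085},{"delta_rot": [0,0,0],"slide": [-0.12,0,0],"claw": 0.085},{"delta_rot": [0,0,0],"slide": [-0.14,0,0],"claw": 0.085},{"delta_rot": [0,0,0],"slide": [-0.15,0,0],"claw": 0.085}]'

```text
time_s: 29.37
position: [508.3, 174.1, 239.1]
tcp_rot: [[0.006, 0.216, 0.976], [0.003, 0.976, -0.216], [-1.0, 0.005, 0.005]]
wrist_force: [0.7, 0.1, 0.1]
width: 84.8
```

Run:
```python
from h import *
go(507,175,240,77.5)
prof("top",n="tf")
w=get_image("wrist");s=get_image("side");P=cloud(w).reshape(-1,3)
m=(P[:,2]>126)&(P[:,2]<145)&(abs(P[:,0]-507)<40)&(abs(P[:,1]-174)<40)
print("grip",rect(P[m]),np.median(P[m],0))
T=cv2.imread("pics/tf.png")
o=np.zeros((600,800,3),np.uint8)
o[:300,:400]=cv2.resize(w["pixels"],(400,300))[:,:,::-1]
o[:300,400:]=cv2.resize(s["pixels"],(400,300))[:,:,::-1]
o[300:,:]=cv2.resize(T[200:320,180:500],(800,300))
cv2.imwrite("pics/fin.png",o)
```

```text
t 29.3667 tcp [508.3 174.1 239.1] F [0.75 0.08 0.08] M [ 0.07 -0.02 -0.05] w 84.8 yaw 77.52 tilt [0.0063 0.0034]
slide [-0.0009  0.0006 -0.0015] rot [ 0.02  0.31 -0.27]
-100 pot 88.8 grey 103.0 | -96 pot 93.2 grey 65.3 | -92 pot 94.5 grey None | -88 pot 95.0 grey 85.8 | -84 pot 96.9 grey 83.3 | -80 pot 95.7 grey 82.8 | -76 pot 93.7 grey 85.2 | -72 pot 90.3 grey 84.1 | -68 pot 87.0 grey 65.0 | -64 pot 91.2 grey 75.5 | -60 pot 92.1 grey 82.3 | -56 pot 93.9 grey 83.6 | -52 pot 94.7 grey 82.0 | -48 pot 93.3 grey 79.9 | -44 pot 91.1 grey 82.1 | -40 pot 87.6 grey 81.4 | -36 pot 90.6 grey 65.7 | -32 pot 92.8 grey 84.7 | -28 pot 95.5 grey 86.0 | -24 pot 95.8 grey 83.5 | -20 pot 95.9 grey 82.7 | -16 pot 95.2 grey 84.7 | -12 pot 91.9 grey 84.5 | -8 pot 88.2 grey 84.6 | -4 pot 90.3 grey 72.5 | 0 pot 93.4 grey 82.6 | 4 pot 95.0 grey 78.5 | 8 pot 97.3 grey 86.9 | 12 pot 96.1 grey 81.4 | 16 pot 94.6 grey 86.1 | 20 pot 92.2 grey 85.6 | 24 pot 86.9 grey 84.2 | 28 pot 91.9 grey 72.1 | 32 pot 94.2 grey 73.7 | 36 pot 97.1 grey 88.5 | 40 pot 98.1 grey None | 44 pot 98.2 grey 86.6 | 48 pot 97.2 grey 88.1 | 52 pot 94.4 grey 87.5 | 56 pot 92.4 grey 87.7 | 60 pot 88.1 grey 65.9 | 64 pot 92.2 grey 82.0 | 68 pot 96.0 grey 76.4 | 72 pot 96.6 grey 84.8 | 76 pot 96.5 grey 84.2 | 80 pot 95.0 grey 81.3 | 84 pot 92.8 grey 87.3 | 88 pot None grey 89.2 | 92 pot None grey 102.0 | 96 pot None grey 102.9 | 100 pot None grey 102.6 | 
grip ([array([505.3, 173. ]), array([33.5, 23.1]), np.float64(77.1)], 1144) [504.21755159 173.0867111  136.16549105]
```

View pics/fin.png

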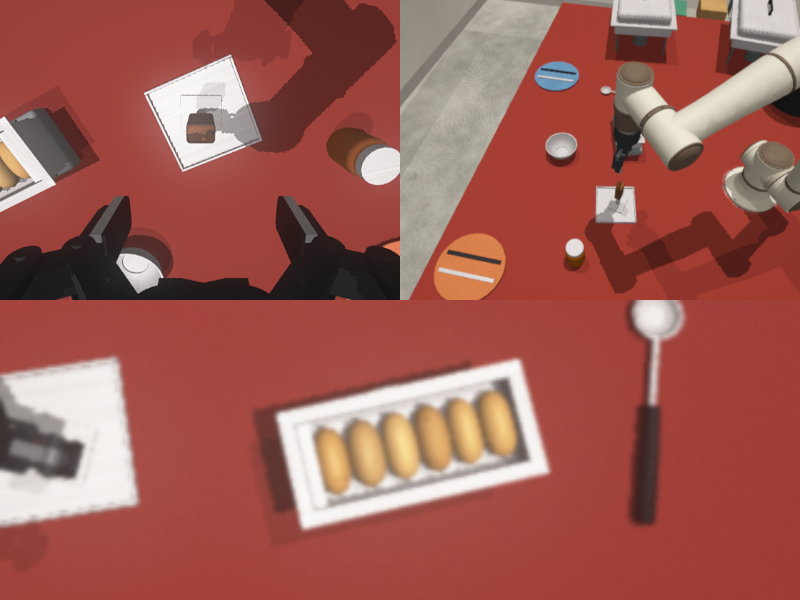

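```bash
python3 -c "
from h import *
print(env.close_job())"
```

```text
the job is handed in; nothing more can be done
None
```

The job is done and handed in at about 29.5 s of the 72 s. All six potatoes lie level on the pan floor, and the tamper stands upright in its tray where it started.

- **Pressing:** I pressed the perched potato nearest the end wall first (about 7 N at the end), then the one nearest the divider (about 10 N while it wedged down). The divider slid roughly 18 to 20 mm.
- **Bedding push:** I held about 14 to 15 N for more than 1.3 s. The pan sank about 0.95 mm, which agrees with 15 N. This push followed straight on from the second press, without lifting the tamper in between.
- **Last checks:** The wrist camera put the six potato tops at 93 to 95 mm. The top camera read 95 to 98 mm, about 2 mm higher, as it did earlier. Taking off that bias, both fit potatoes 30 to 34 mm thick on the floor at 62 mm. The tamper's grip top was at 136 mm, so it stands upright, within 2 mm of its start.
- **Limits of the checks:** Forces come from readings at the end of each move, corrected for a resting value of about -3.8 N with roughly ±1 N of noise. The highest was about 15 N, but peaks between readings were not seen. I looked at the bowl, jar and spoon only in the pictures and did not measure them; the robot did not go near them.

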